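Pin the tin mixer's gate and pull its knob on

TASK

Get the tin mixer ready and switch it on: swing its red gate arm shut in front of the paint tin so that the arm's eye lines up with the holes of the steel fork, then take the locking pin from its wooden rest and push it down through all the holes until its collar sits flush on the fork. Only then pull the yellow spring knob out along its slanted axis until it snaps over, and let go so that it rests in its pulled-out (on) position. The tin must stay standing on its turntable, and the loose things round about must stay where they are.

Things in the scene. Friction and masses are not known exactly. Their poses are not given: they have to be found in the camera images.
- mixer: Fixed tin mixer: grey base plate 240 (x) x 380 (y) x 16 mm thick, with a black turntable carrying the tin, a steel fork, a hinge post and a blue console. Origin: centre of the plate's underside, on the bench. z up; -x is its front (the robot's side), +y its left. Its yaw varies by up to 0.2 rad.
- fork_hole (a point): Centre of the fork's upper hole at the top face of the upper plate (100 mm above the bench). The fork has two level steel plates 50 x 50 x 8 mm, 12 mm apart, each with a vertical 15 mm hole on the same axis; the gate's eye passes between them. Axes as the mixer's.
- gate (a joint): Gate hinge angle, rad, about a vertical post 200 mm to the mixer's +y side of the fork hole. 0 = closed, holes in line; grows as it opens to the front. Starts at 0.45 to 0.95; stays where left (friction 0.12 N m). Felt stop at -0.03, just past the line (6 mm at the eye): from there the pin's tapered nose meets the eye's rim and draws it into line with a push (under 12 N) or small nudges.
- gate_post (a point): Top of the upright hand post on the red gate arm (arm 24 mm wide, 8 mm thick, underside 82 mm above the bench). Steel post 18 mm diameter with a black cap 22 mm in diameter, from 90 to 146 mm above the bench; this point is at the cap's top, 100 mm from the hinge axis along the arm. Its -y axis points along the arm from hinge to eye, its -x axis to the arm's front; z up.
- gate_eye (a point): Centre of the 17 mm hole in the end of the gate arm, at the arm's top face, 200 mm from the hinge axis (that is 100 mm beyond the hand post). Axes as gate_post's.
- knob (a joint): Travel in m of the pull-on knob along its axis: 0 = off (in), 0.024 = on, where it rests by itself; end stop at 0.026. An over-centre spring pulls it back in up to 0.012 (greatest pull about 11 N near 0.005), beyond that it snaps outward. Pulled against the end stop it resists with 15 N and more.
- knob_head (a point): Middle of the yellow knob's head (40 mm diameter, 40 mm long, chamfered ends; its outer end is 20 mm beyond this point, its inner end 20 mm below it). The point moves with the knob. Its z axis is the pull direction: tilted 28 degrees from vertical towards the mixer's front; its y axis is the mixer's. The sloping panel lies 32 mm below this point when the knob is off; a flat black collar 5 mm thick and 50 mm wide surrounds the stem.
- pin: Loose locking pin, about 0.12 kg, upright, 106 mm long. Origin at the centre of its nose (lower end), z along the pin to the grip. Shaft 12 mm diameter, 54 mm long, its lowest 12 mm tapering to 5 mm; collar 36 mm diameter, 6 mm thick; above it the red round grip, 25 mm diameter, 46 mm tall.
- pin_collar (a point): Centre of the underside of the pin's collar, 54 mm above the nose.
- pin_grip (a point): Middle of the pin's red grip, 83 mm above the nose (23 mm below the grip's top, 23 mm above the collar's top).
- pin_rest: Fixed wooden block 70 x 70 x 62 mm in whose top the pin stands at the start, collar on the block. The 15 mm hole is at its centre. Origin: centre of the underside.
- turntable (a point): Centre of the turntable's top (30 mm above the bench), on which the tin stands; 124 mm across. In the mixer's frame it lies 75 mm in +x and 100 mm in +y from the fork hole.
- tin: Closed paint tin on the turntable, 102 mm diameter, 119 mm tall (top 149 mm above the bench). Origin: centre of the underside.
- tape_masking: Bystander: roll of cream masking tape, 92 mm diameter, 26 mm tall.
- tin_quarter: Bystander: small open tin with orange band, 71 mm diameter, 66 mm tall.
- marker_1: Bystander: white marker pen with red cap, 123 mm, lying.

How it is judged:
By the outcome, as a careful person would: the job done as asked, in the order asked, and still so for the second after the job is handed in, with the robot touching nothing.
It also fails if it takes over 64 s, if anything falls off the work surface, if the arm or the gripper's body presses on something with over 40 N, if the wrist force passes 120 N, or if a joint passes its speed limit or range.

ROBOT

A 7-joint arm with a two-finger parallel gripper is mounted at the origin on a cart in front of the work surface, level with it; the furniture and walls round the work are solid. World frame = base frame: x ahead of the robot, y to its left, z up, the work surface at z = 0. Lengths are in m, angles in rad, forces in N, time in s.
With the tool pointing down it reaches from about 0.425 to 1.025 m from the base axis. Payload 9.4 kg.
Tool frame: the origin (TCP) lies midway between the tips of the shut fingers; the grasp point (between the pads) lies 19 mm behind it (manip.grip_point_offset is the z of the grasp point in the tool frame, in m); z points along the fingers, y is the direction in which the jaws open and shut (so a half turn about z gives the same grasp; the last joint's range is limited). The gripper opens to 93 mm and grips with 3 to 60 N. Pads are 15 mm wide; open, the fingers measure 128 mm over their backs; the gripper's body (75 mm by 188 mm) begins 65 mm behind the grasp point.
Start: joints at [1.152, 0.599, -0.003, 1.599, 0.002, 0.943, -0.08], TCP at [0.243, -0.683, 0.219] pointing down, gripper open.
Joint ranges: [-2.57, 2.57], [-0.35, 1.97], [-1.29, 1.29], [0.11, 2.56], [-1.05, 4.19], [0.11, 1.86], [-2.63, 2.63]. Speed limits (rad/s): [2.22, 2.22, 3.01, 3.01, 3.14, 3.14, 3.14].

INTERFACE

Orientations are given as a unit quaternion [w, x, y, z].
In Python, from workcell import manip, imaging gives the robot as it stands.
- The arm moves only by the tool jog_arm, never from a script. Its argument "plan" is a list of rows, each an object of numbers: "wx", "wy", "wz": the turn, a rotation vector about the tool's x, y, z in degrees; "dx", "dy", "dz": the shift along the tool's x, y, z in m; "fingers": the opening, from -1 (shut) to 1 (fully open). A call has exactly 8 rows; each row is the pose to reach, as a shift and turn from the pose commanded when the call began, along the tool's axes at that moment; what a row does not reach only later rows make up. A row lasts 1/8 s, in which the tool goes at most 62.5 mm and 10.7 degrees, less where a joint would pass 70% of its speed; a pose out of reach is approached as far as the arm can. A call with a gripper value outside its range is refused whole. The fingers move at their own pace and stop on an object; "newtons" is the grip in N (left out, the last holds). Time passes only in rows, so rows that repeat a pose let the fingers close, or fill a call up. It gives the time, the measured TCP pose, the force and the opening at its end, in the units of the state.
- manip.observe(): the state, without advancing time (a new reading comes with each control period).
- imaging.grab_frame(name): name is "scene" or "top"; returns (picture, depth): 400x640x3 uint8, blue, green, red; 400x640 float32, m along the optical axis (not along the pixel's ray), 0 where there is no reading.
- imaging.camera_model(name): a dict with "fx", "fy", "cx", "cy" (pixels), "extrinsics" (4x4, takes a point from camera to world coordinates). Camera axes: x right, y down, z forward; pixel columns grow to the right and rows downward; lengths in m; the calibration is good to about 2 mm. A picture is of the moment at which its call begins. camera_model takes no time and is no camera call.
- manip.job_done(): hands the job in, once; it reports no verdict.
The state is a dict: "t": time; "q": joint angles; "qd": joint speeds; "joint_efforts": joint torques, N m; "eef_pos": TCP position; "ee_rot": TCP orientation; "force": force on the tool from outside, world axes, zero at the start; "ft_torque": the same for the moment, N m; "opening": opening from 0.0 (shut) to 1.0 (fully open).
Only numpy, scipy, OpenCV 4.12 (cv2) and the standard library are available. Lean on these libraries where they do the work, as an engineer would, in place of code of your own. Each camera call takes 0.05 s, during which the arm holds its last target. There are 200 camera calls.

## Working session

There is one attempt and no reset: what is moved stays moved. The work goes in short steps, Python scripts to look and compute and a tool call to move; the robot and the scene stay as the last step left them, time stands still between calls to the robot, and variables do not carry over. Pictures are saved under pics/ and viewed, about 8 in all and at most 12, crops included, and the job is handed in when it is done.

Besides the shell and the picture viewer there is one more tool, called after ">>>" as name(argument=value, ...) on one line, values as JSON. jog_arm: Moves the arm, as the interface text tells. Its arguments: {"type":"object","properties":{"plan":{"type":"array","items":{"type":"object","properties":{"wx":{"type":"number"},"wy":{"type":"number"},"wz":{"type":"number"},"dx":{"type":"number"},"dy":{"type":"number"},"dz":{"type":"number"},"fingers":{"type":"number"}}}},"newtons":{"type":"number"}},"required":["plan"]}

```bash
ls; mkdir -p pics
cat > h.py <<'E'
import numpy as np, cv2
from workcell import manip, imaging
from scipy.spatial.transform import Rotation as R
def snap(n,tag):
    p,d=imaging.grab_frame(n); cv2.imwrite(f'pics/{tag}.png',p); np.save(f'pics/{tag}.npy',d); return p,d
def cloud(n,d):
    m=imaging.camera_model(n); v,u=np.mgrid[:d.shape[0],:d.shape[1]]
    c=np.stack([(u-m['cx'])/m['fx']*d,(v-m['cy'])/m['fy']*d,d],-1); T=np.array(m['extrinsics'])
    return c@T[:3,:3].T+T[:3,3]
E
python3 - <<'E'
from h import *
s=manip.observe(); print(s['t'],s['eef_pos'],s['ee_rot'],s['opening'],manip.grip_point_offset)
for n in('scene','top'):
    p,d=snap(n,n+'0'); m=imaging.camera_model(n); print(n,m['fx'],m['fy'],m['cx'],m['cy'],np.round(m['extrinsics'],3).tolist())
    np.save(f'pics/{n}0_xyz.npy',cloud(n,d))
E
```

```text
pics
0.0 [ 0.24283853 -0.68261915  0.21778753] [-7.24811917e-04  9.85429914e-01  1.70080343e-01 -1.88645501e-04] 0.9988203134751478 -0.0188
scene 493.6243816594378 493.6243816594378 313.9797014323116 200.54437913456766 [[-0.59, -0.587, 0.554, -0.254], [-0.807, 0.445, -0.388, 0.478], [-0.019, -0.676, -0.737, 1.106], [0.0, 0.0, 0.0, 1.0]]
top 474.48982352909394 474.48982352909394 329.0725655268257 194.75560611911635 [[0.012, -0.988, 0.154, 0.318], [-1.0, -0.013, -0.009, -0.033], [0.011, -0.154, -0.988, 1.317], [0.0, 0.0, 0.0, 1.0]]
```

View pics/top0.png

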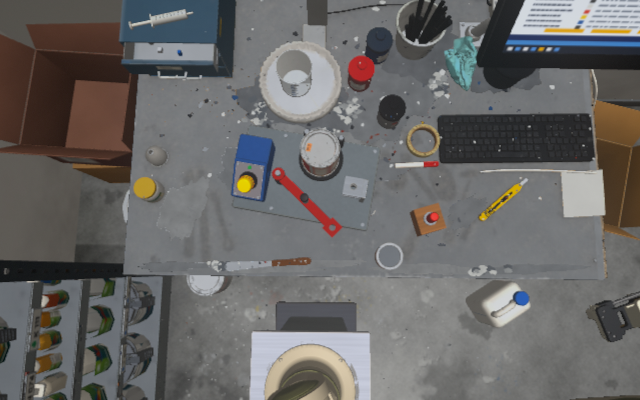

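View pics/scene0.png

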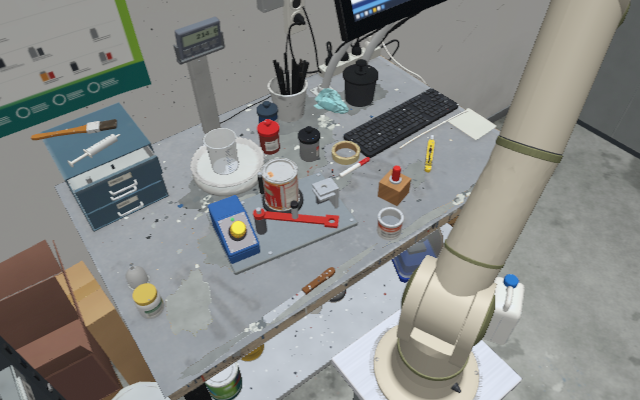

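The top view shows the blue console with the yellow knob near (245,184), the gate from hinge (278,174) to eye (333,228), the fork at (354,187), the tin at (320,150) and the pin at (432,217). I'll measure these in an enlarged crop.

Run:
```python
from h import *
p=cv2.imread('pics/top0.png'); c=cv2.resize(p[120:270,225:455],None,fx=3.4,fy=3.4,interpolation=cv2.INTER_CUBIC); cv2.imwrite('pics/crop0.png',c)
X=np.load('pics/top0_xyz.npy'); S=np.load('pics/scene0_xyz.npy'); ps=cv2.imread('pics/scene0.png')
# automatic: component centroids
hsv=cv2.cvtColor(p,cv2.COLOR_BGR2HSV); hs=cv2.cvtColor(ps,cv2.COLOR_BGR2HSV)
def rep(nm,mask,P):
    n,l,st,ce=cv2.connectedComponentsWithStats(mask.astype(np.uint8))
    for i in range(1,n):
        if st[i,4]>25:
            q=P[l==i]; print(nm,st[i,4],ce[i].round(1),'med',np.median(q,0).round(4),'lo',np.percentile(q,2,axis=0).round(3),'hi',np.percentile(q,98,axis=0).round(3))
def inr(P): return (P[...,0]>.4)&(P[...,0]<.95)&(P[...,1]>-.4)&(P[...,1]<.3)
red=lambda h:((h[...,0]<6)|(h[...,0]>174))&(h[...,1]>170)&(h[...,2]>90)
yel=lambda h:(h[...,0]>22)&(h[...,0]<34)&(h[...,1]>170)&(h[...,2]>120)
for nm,h,P in(('top',hsv,X),('scene',hs,S)):
    rep(nm+' red',red(h)&inr(P),P); rep(nm+' yel',yel(h)&inr(P),P)
    rep(nm+' plateZ',(abs(P[...,2]-.1)<.005)&inr(P)&(h[...,1]<60),P)
    rep(nm+' tintop',(abs(P[...,2]-.147)<.006)&inr(P),P)
    base=(abs(P[...,2]-.016)<.004)&inr(P); print(nm,'base',base.sum(), cv2.minAreaRect(P[base][:,:2].astype(np.float32)*1000))
```

```text
top red 499 [361.1  68.2] med [ 0.8552 -0.1269  0.0965] lo [ 0.827 -0.159  0.09 ] hi [ 0.89  -0.097  0.119]
top red 60 [429.8 163.8] med [ 0.6127 -0.3259  0.0148] lo [ 0.607 -0.347  0.007] hi [ 0.619 -0.311  0.021]
top red 648 [307.2 202.8] med [0.4806 0.0051 0.0899] lo [ 0.412 -0.066  0.085] hi [0.571 0.098 0.097]
top red 59 [433.9 216.4] med [ 0.4543 -0.3127  0.1132] lo [ 0.445 -0.322  0.107] hi [ 0.463 -0.304  0.118]
top yel 173 [244.1 184.3] med [0.5274 0.1716 0.1311] lo [0.511 0.155 0.119] hi [0.545 0.19  0.139]
top plateZ 56 [295.6  62.6] med [0.8716 0.0512 0.0998] lo [0.85  0.011 0.095] hi [0.879 0.088 0.105]
top plateZ 296 [392.9 107. ] med [ 0.7464 -0.2129  0.0973] lo [ 0.72  -0.245  0.095] hi [ 0.783 -0.181  0.102]
top plateZ 224 [248.8 169.7] med [0.5714 0.1681 0.0998] lo [0.554 0.132 0.095] hi [0.59  0.2   0.105]
top plateZ 405 [355.6 186.4] med [ 0.531  -0.1141  0.0996] lo [ 0.506 -0.143  0.096] hi [ 0.556 -0.083  0.104]
top tintop 218 [205.7  51.3] med [0.875  0.2827 0.1475] lo [0.853 0.265 0.144] hi [0.898 0.299 0.151]
top tintop 79 [291.5  55.3] med [0.8731 0.058  0.1
[... 1908 characters left out ...]
0.0404 0.1475] lo [0.833 0.011 0.141] hi [0.881 0.088 0.153]
scene tintop 81 [221.5 148.3] med [0.7949 0.0699 0.1469] lo [0.786 0.024 0.141] hi [0.829 0.101 0.153]
scene tintop 188 [138.1 155.1] med [0.9202 0.2766 0.1478] lo [0.895 0.254 0.144] hi [0.945 0.299 0.152]
scene tintop 743 [278.6 170.8] med [ 0.6189 -0.0144  0.1457] lo [ 0.573 -0.062  0.141] hi [0.667 0.032 0.152]
scene tintop 39 [153.5 175.5] med [0.8119 0.2739 0.1485] lo [0.809 0.252 0.142] hi [0.816 0.299 0.153]
scene tintop 45 [293.4 203.5] med [0.4926 0.023  0.1451] lo [0.484 0.013 0.142] hi [0.502 0.032 0.149]
scene base 4176 ((652.5520629882812, -70.8802490234375), (535.3068237304688, 678.0643310546875), 7.6193952560424805)
```

View pics/crop0.png

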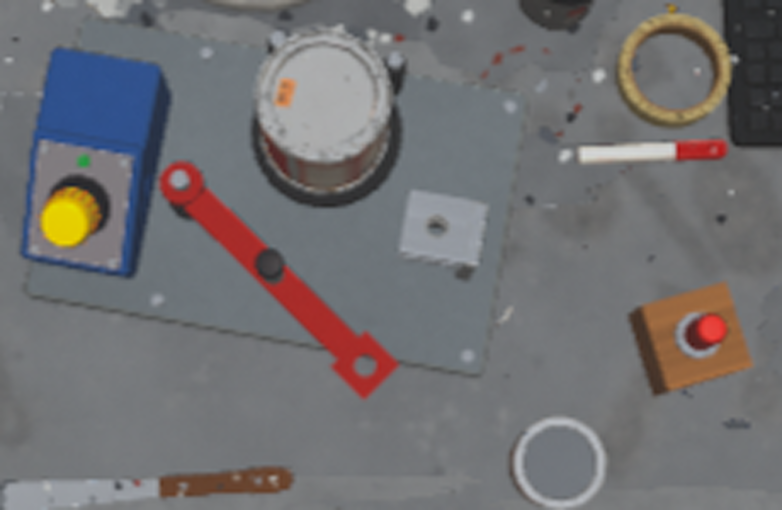

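Crop positions: fork hole (437,226), hinge top (180,180), post cap (270,265), eye (364,366), knob top (66,220), pin grip top (711,330). I'm turning these into metres and checking them against the given distances.

```bash
cat >> h.py <<'E'
def ray(n,u,v,z):
    m=imaging.camera_model(n); T=np.array(m['extrinsics']); d=T[:3,:3]@np.array([(u-m['cx'])/m['fx'],(v-m['cy'])/m['fy'],1]); o=T[:3,3]
    return o+d*(z-o[2])/d[2]
def cr(x,y): return 225+(x+.5)/3.4-.5,120+(y+.5)/3.4-.5
def go(target,Rt,s=None):
    s=s or manip.observe(); q=s['ee_rot']; R0=R.from_quat([q[1],q[2],q[3],q[0]])
    d=R0.inv().apply(np.array(target)-s['eef_pos']); w=(R0.inv()*Rt).as_rotvec(degrees=True)
    print('d',d.round(4),'w',w.round(2))
def down(a): # tool x axis at world angle a (rad), z down
    return R.from_matrix(np.array([[np.cos(a),np.sin(a),0],[np.sin(a),-np.cos(a),0],[0,0,-1]]))
E
python3 - <<'E'
from h import *
P={k:ray('top',*cr(*c),z) for k,c,z in(('fork',(437,226),.1),('post',(270,265),.146),('eye',(364,366),.09),('pin',(711,330),.114),('collar',(698,336),.068))}
for k in P: print(k,P[k].round(4))
X=np.load('pics/top0_xyz.npy'); 
u,v=cr(180,180); print('hinge',X[int(round(v)),int(round(u))].round(3))
h=P['post']+(P['post']-P['eye']); print('hinge ext',h.round(4), np.linalg.norm((P['post']-P['eye'])[:2]))
d=(P['fork']-h)[:2]; psi=np.arctan2(d[0],-d[1]); print('fork-hinge',np.linalg.norm(d),'yaw',psi)
e=(P['eye']-P['post'])[:2]; print('gate dir',np.arctan2(e[0],-e[1]),'open',psi-np.arctan2(e[0],-e[1]))
# plate edge front
a,b=ray('top',*cr(60,300),.016),ray('top',*cr(460,371),.016); e=(b-a)[:2]; print('edge yaw',np.arctan2(e[0],-e[1]))
# panel plane + knob
for n in('top','scene'):
    X=np.load(f'pics/{n}0_xyz.npy'); p=cv2.imread(f'pics/{n}0.png'); h=cv2.cvtColor(p,cv2.COLOR_BGR2HSV)
    y=(h[...,0]>22)&(h[...,0]<34)&(h[...,1]>150)&(h[...,2]>100)&(X[...,0]>.4)&(X[...,0]<.6)&(X[...,1]>.1)&(X[...,1]<.25)&(X[...,2]>.08)
    Q=X[y]; 
    for s in(-.1,-.14,-.18):
        ax=np.array([-np.sin(np.radians(28))*np.cos(s),-np.sin(np.radians(28))*np.sin(s),np.cos(np.radians(28))])
        t=Q@ax; top=t>np.percentile(t,97)-.003; print(n,s,len(Q),top.sum(),'top face centroid',Q[top].mean(0).round(4),(Q[top].max(0)-Q[top].min(0)).round(3), 'tmax',np.percentile(t,[50,90,97]).round(4))
    print('all yellow bounds',Q.min(0).round(3),Q.max(0).round(3))
    # circle fit tin top rim
    r=(abs(X[...,2]-.147)<.005)&(np.hypot(X[...,0]-.62,X[...,1]+.017)<.07); print(n,'tin',cv2.minEnclosingCircle(X[r][:,:2].astype(np.float32)*1000))
    r=(abs(X[...,2]-.1)<.005)&(np.hypot(X[...,0]-.53,X[...,1]+.112)<.05)&(h[...,1]<60); print(n,'fork',cv2.minAreaRect(X[r][:,:2].astype(np.float32)*1000))
E
```

```text
fork [ 0.5316 -0.1068  0.1   ]
post [0.4929 0.0184 0.146 ]
eye [ 0.4244 -0.0522  0.09  ]
pin [ 0.4527 -0.3121  0.114 ]
collar [ 0.453  -0.3125  0.068 ]
hinge [0.563 0.089 0.104]
hinge ext [0.5613 0.0891 0.202 ] 0.0983385709298944
fork-hinge 0.19804083492664967 yaw -0.15041509745545717
gate dir -0.7698808345627836 open 0.6194657371073264
edge yaw -0.16335533529179055
top -0.1 176 62 top face centroid [0.5236 0.1698 0.1325] [0.026 0.031 0.016] tmax [-0.1219 -0.1192 -0.1182]
top -0.14 176 65 top face centroid [0.5235 0.1703 0.1324] [0.026 0.032 0.017] tmax [-0.1175 -0.1148 -0.1138]
top -0.18 176 65 top face centroid [0.5241 0.1711 0.1326] [0.026 0.032 0.017] tmax [-0.1128 -0.1103 -0.1091]
all yellow bounds [0.509 0.154 0.111] [0.554 0.191 0.14 ]
top tin ((622.015380859375, -19.468284606933594), 51.729923248291016)
top fork ((531.0571899414062, -112.79786682128906), (61.06515121459961, 50.67012405395508), 80.43437194824219)
scene -0.1 164 39 top face centroid [0.5202 0.1766 0.1327] [0.028 0.032 0.016] tmax [-0.1216 -0.1175 -0.1164]
scene -0.14 164 36 top face centroid [0.52   0.1778 0.1327] [0.028 0.027 0.016] tmax [-0.1172 -0.113  -0.1118]
scene -0.18 164 35 top face centroid [0.5199 0.1785 0.1326] [0.028 0.027 0.016] tmax [-0.1124 -0.1081 -0.1068]
all yellow bounds [0.506 0.157 0.096] [0.538 0.195 0.143]
scene tin ((619.5005493164062, -16.62009048461914), 52.84617614746094)
scene fork ((530.609130859375, -108.07707214355469), (62.046234130859375, 55.46980285644531), 81.56773376464844)
```

Run:
```python
from h import *
go([.4917,.0205,.26],down(-.77)); print(manip.observe()['q'])
```

```text
d [ 0.4702 -0.5791 -0.0414] w [-7.00e-02  5.00e-02  6.37e+01]
[ 1.15231827  0.60007115 -0.00255031  1.60001719  0.0018049   0.94290807
 -0.07980909]
```

>>> jog_arm(plan=[{"dx": 0.03, "dy": -0.036, "dz": -0.04, "wz": 8, "fingers": 0}, {"dx": 0.07, "dy": -0.086, "dz": -0.041, "wz": 16, "fingers": 0}, {"dx": 0.11, "dy": -0.135, "dz": -0.041, "wz": 24, "fingers": 0}, {"dx": 0.15, "dy": -0.185, "dz": -0.041, "wz": 32, "fingers": 0}, {"dx": 0.19, "dy": -0.234, "dz": -0.041, "wz": 40, "fingers": 0}, {"dx": 0.23, "dy": -0.283, "dz": -0.041, "wz": 48, "fingers": 0}, {"dx": 0.27, "dy": -0.332, "dz": -0.041, "wz": 56, "fingers": 0}, {"dx": 0.31, "dy": -0.382, "dz": -0.041, "wz": 63.7, "fingers": 0}], newtons=25)

```text
invalid input at $.plan[0]: expected keys wx, wy, wz, dx, dy, dz, fingers
```

Run:
```python
from h import *
s=manip.observe(); print(s['q'].round(3),s['opening'],s['force'])
go([.4917,.0205,.26],down(-.77));
```

```text
[ 1.152  0.6   -0.003  1.6    0.002  0.943 -0.08 ] 0.9985406978351793 [ 0.41364813 -0.07213496 -0.37859533]
d [ 0.4702 -0.5791 -0.0414] w [-7.00e-02  5.00e-02  6.37e+01]
```

All seven keys are needed.

>>> jog_arm(plan=[{"dx": 0.03, "dy": -0.036, "dz": -0.04, "wx": 0, "wy": 0, "wz": 8, "fingers": 0}, {"dx": 0.07, "dy": -0.086, "dz": -0.041, "wx": 0, "wy": 0, "wz": 16, "fingers": 0}, {"dx": 0.11, "dy": -0.135, "dz": -0.041, "wx": 0, "wy": 0, "wz": 24, "fingers": 0}, {"dx": 0.15, "dy": -0.185, "dz": -0.041, "wx": 0, "wy": 0, "wz": 32, "fingers": 0}, {"dx": 0.19, "dy": -0.234, "dz": -0.041, "wx": 0, "wy": 0, "wz": 40, "fingers": 0}, {"dx": 0.23, "dy": -0.283, "dz": -0.041, "wx": 0, "wy": 0, "wz": 48, "fingers": 0}, {"dx": 0.27, "dy": -0.332, "dz": -0.041, "wx": 0, "wy": 0, "wz": 56, "fingers": 0}, {"dx": 0.31, "dy": -0.382, "dz": -0.041, "wx": 0, "wy": 0, "wz": 63.7, "fingers": 0}], newtons=25)

```text
t: 1.1
eef_pos: [0.4049, -0.2245, 0.2596]
ee_rot: [-0.0, 0.926, -0.378, 0.0]
force: [0.3, 0.4, -0.2]
opening: 0.502
```

Run:
```python
from h import *
s=manip.observe(); print(s['q'].round(3),s['opening'],s['force'])
go([.4917,.0205,.26],down(-.77));
```

```text
[ 0.231  0.231  0.188  2.139 -0.061  0.776 -1.888] 0.5017817575499518 [ 0.25206557  0.41467769 -0.24229649]
d [-0.1093 -0.2358 -0.0004] w [-0.01 -0.01 -0.26]
```

>>> jog_arm(plan=[{"dx": -0.025, "dy": -0.053, "dz": 0, "wx": 0, "wy": 0, "wz": 0, "fingers": 0}, {"dx": -0.05, "dy": -0.107, "dz": 0, "wx": 0, "wy": 0, "wz": 0, "fingers": 0}, {"dx": -0.074, "dy": -0.16, "dz": 0, "wx": 0, "wy": 0, "wz": 0, "fingers": 0}, {"dx": -0.098, "dy": -0.212, "dz": 0, "wx": 0, "wy": 0, "wz": 0, "fingers": 0}, {"dx": -0.1093, "dy": -0.2358, "dz": 0, "wx": 0, "wy": 0, "wz": 0, "fingers": 0}, {"dx": -0.1093, "dy": -0.2358, "dz": 0.04, "wx": 0, "wy": 0, "wz": 0, "fingers": 0}, {"dx": -0.1093, "dy": -0.2358, "dz": 0.08, "wx": 0, "wy": 0, "wz": 0, "fingers": 0}, {"dx": -0.1093, "dy": -0.2358, "dz": 0.08, "wx": 0, "wy": 0, "wz": 0, "fingers": 0}])

```text
t: 2.1
eef_pos: [0.4884, 0.0188, 0.1776]
ee_rot: [0.001, 0.927, -0.375, -0.002]
force: [-0.7, 0.2, 0.9]
opening: 0.502
```

Run:
```python
from h import *
s=manip.observe(); print(s['q'].round(3),s['opening'],s['force'])
go([.4917,.0205,.096],down(-.77))
ps,d=snap('scene','s1'); pt,d2=snap('top','t1')
a=cv2.resize(ps[130:270,200:400],(800,560),interpolation=cv2.INTER_CUBIC); cv2.imwrite('pics/v1.png',a)
```

```text
[-0.2    0.382  0.06   2.171 -0.04   0.595 -2.451] 0.5018428883658083 [-0.71820448  0.16025327  0.86384609]
d [ 0.0015 -0.0038  0.0816] w [0.26 0.19 0.02]
```

View pics/v1.png

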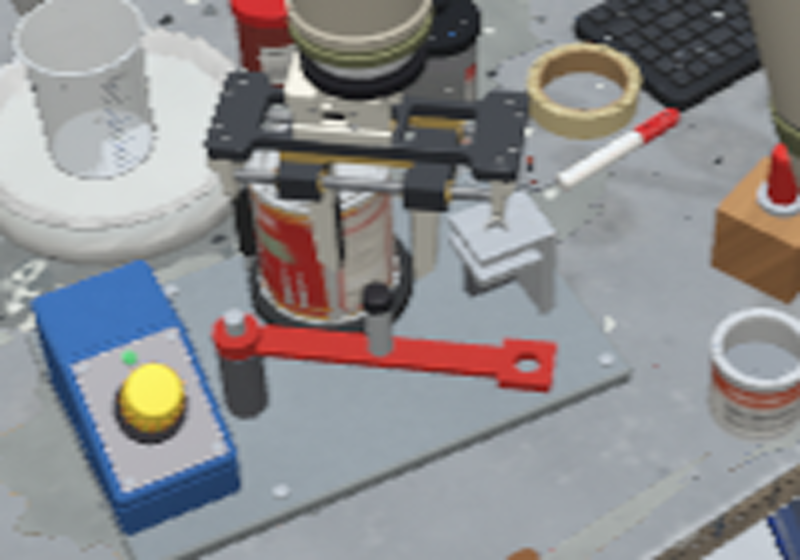

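The fingers (tips near (330,320) and (423,275) in the crop) straddle the post at (378,300). I'll go down and grip it.

>>> jog_arm(plan=[{"dx": 0.0015, "dy": -0.0038, "dz": 0.03, "wx": 0.2, "wy": 0.2, "wz": 0, "fingers": 0}, {"dx": 0.0015, "dy": -0.0038, "dz": 0.055, "wx": 0.2, "wy": 0.2, "wz": 0, "fingers": 0}, {"dx": 0.0015, "dy": -0.0038, "dz": 0.075, "wx": 0.2, "wy": 0.2, "wz": 0, "fingers": 0}, {"dx": 0.0015, "dy": -0.0038, "dz": 0.0815, "wx": 0.2, "wy": 0.2, "wz": 0, "fingers": 0}, {"dx": 0.0015, "dy": -0.0038, "dz": 0.0815, "wx": 0.2, "wy": 0.2, "wz": 0, "fingers": -1}, {"dx": 0.0015, "dy": -0.0038, "dz": 0.0815, "wx": 0.2, "wy": 0.2, "wz": 0, "fingers": -1}, {"dx": 0.0015, "dy": -0.0038, "dz": 0.0815, "wx": 0.2, "wy": 0.2, "wz": 0, "fingers": -1}, {"dx": 0.0015, "dy": -0.0038, "dz": 0.0815, "wx": 0.2, "wy": 0.2, "wz": 0, "fingers": -1}])

```text
t: 3.2
eef_pos: [0.4932, 0.0198, 0.0988]
ee_rot: [-0.0, 0.927, -0.376, 0.002]
force: [-2.8, -3.1, 6.9]
opening: 0.224
```

Run:
```python
from h import *
s=manip.observe(); print(s['eef_pos'],s['opening']*93,s['force'])
# arc: hinge H, TCP on circle of its own measured radius
H=np.array([.5613-.0012,.0891+.002]); p=s['eef_pos']; r=p[:2]-H; print('radius',np.linalg.norm(r),'dir',np.arctan2(r[0],-r[1]))
q=s['ee_rot']; R0=R.from_quat([q[1],q[2],q[3],q[0]])
D=.6194
for k in range(1,17):
    a=D*k/16; c,sn=np.cos(a),np.sin(a); n=np.r_[H+np.array([[c,-sn],[sn,c]])@r,p[2]]
    print(k,R0.inv().apply(n-p).round(4),'wz',round(-np.degrees(a),1))
```

```text
[0.4931559  0.01981388 0.09877392] 20.861279191829635 [-2.7833342  -3.14687128  6.85376054]
radius 0.09779174100215446 dir -0.7539969877432237
1 [ 0.0038 -0.0001  0.    ] wz -2.2
2 [ 0.0076 -0.0004  0.    ] wz -4.4
3 [ 0.0113 -0.0008  0.    ] wz -6.7
4 [ 0.0151 -0.0014  0.0001] wz -8.9
5 [ 0.0188 -0.0021  0.0001] wz -11.1
6 [ 0.0225 -0.003   0.0001] wz -13.3
7 [ 0.0261 -0.004   0.0001] wz -15.5
8 [ 0.0297 -0.0051  0.0001] wz -17.7
9 [ 0.0333 -0.0064  0.0001] wz -20.0
10 [ 0.0368 -0.0078  0.0001] wz -22.2
11 [ 0.0402 -0.0094  0.0002] wz -24.4
12 [ 0.0436 -0.0111  0.0002] wz -26.6
13 [ 0.047  -0.0129  0.0002] wz -28.8
14 [ 0.0502 -0.0149  0.0002] wz -31.1
15 [ 0.0534 -0.0169  0.0002] wz -33.3
16 [ 0.0565 -0.0191  0.0002] wz -35.5
```

>>> jog_arm(plan=[{"dx": 0.0076, "dy": -0.0004, "dz": 0, "wx": 0, "wy": 0, "wz": -4.4, "fingers": -1}, {"dx": 0.0151, "dy": -0.0014, "dz": 0, "wx": 0, "wy": 0, "wz": -8.9, "fingers": -1}, {"dx": 0.0225, "dy": -0.003, "dz": 0, "wx": 0, "wy": 0, "wz": -13.3, "fingers": -1}, {"dx": 0.0297, "dy": -0.0051, "dz": 0, "wx": 0, "wy": 0, "wz": -17.7, "fingers": -1}, {"dx": 0.0368, "dy": -0.0078, "dz": 0, "wx": 0, "wy": 0, "wz": -22.2, "fingers": -1}, {"dx": 0.0436, "dy": -0.0111, "dz": 0, "wx": 0, "wy": 0, "wz": -26.6, "fingers": -1}, {"dx": 0.0502, "dy": -0.0149, "dz": 0, "wx": 0, "wy": 0, "wz": -31.1, "fingers": -1}, {"dx": 0.0534, "dy": -0.0169, "dz": 0, "wx": 0, "wy": 0, "wz": -33.3, "fingers": -1}])

```text
t: 4.2
eef_pos: [0.5434, -0.0073, 0.0988]
ee_rot: [0.001, 0.995, -0.095, 0.002]
force: [-2.2, -8.9, 4.2]
opening: 0.225
```

Run:
```python
from h import *
s=manip.observe(); print(s['eef_pos'],s['opening']*93,s['force'],s['ee_rot'])
H=np.array([.5613-.0012,.0891+.002]); r=s['eef_pos'][:2]-H; print('radius',np.linalg.norm(r),'dir',np.arctan2(r[0],-r[1]))
p,d=snap('top','t2'); X=cloud('top',d); h=cv2.cvtColor(p,cv2.COLOR_BGR2HSV)
m=((h[...,0]<6)|(h[...,0]>174))&(h[...,1]>150)&(h[...,2]>70)&(abs(X[...,2]-.09)<.008)&(X[...,0]>.4)&(X[...,0]<.62)&(X[...,1]<.12)&(X[...,1]>-.2)
Q=X[m]; l=cv2.fitLine(Q[:,:2].astype(np.float32),cv2.DIST_HUBER,0,1e-4,1e-4).ravel(); print('arm dir',np.arctan2(-l[0]*np.sign(l[1]),abs(l[1])),len(Q))
cv2.imwrite('pics/v2.png',cv2.resize(p[140:230,240:400],(800,450),interpolation=cv2.INTER_CUBIC))
```

```text
[ 0.54339498 -0.00733516  0.09884229] 20.906491547097225 [-2.24332392 -8.91540683  4.17855532] [ 0.00116739  0.99549897 -0.09474652  0.00188107]
radius 0.0998425729608569 dir -0.16810426647128165
arm dir -1.5694767 10
```

View pics/v2.png

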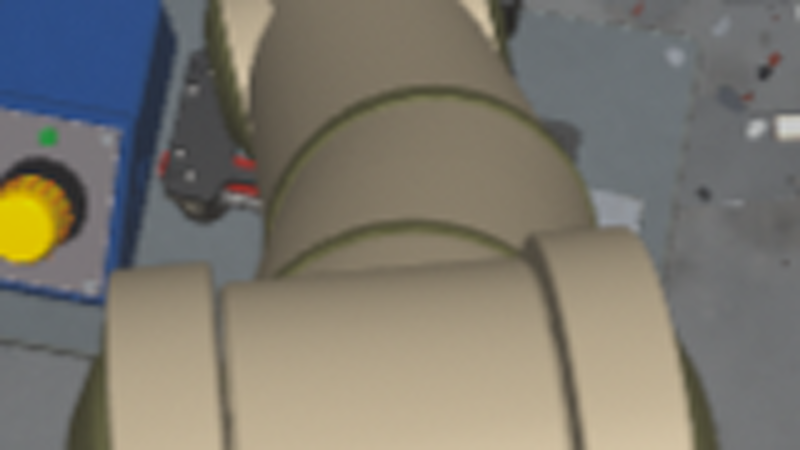

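>>> jog_arm(plan=[{"dx": 0.001, "dy": 0, "dz": 0, "wx": 0, "wy": 0, "wz": 0, "fingers": -1}, {"dx": 0.001, "dy": 0, "dz": 0, "wx": 0, "wy": 0, "wz": 0, "fingers": 0}, {"dx": 0.001, "dy": 0, "dz": 0, "wx": 0, "wy": 0, "wz": 0, "fingers": 0}, {"dx": 0.001, "dy": 0, "dz": 0, "wx": 0, "wy": 0, "wz": 0, "fingers": 0}, {"dx": 0.001, "dy": 0, "dz": -0.03, "wx": 0, "wy": 0, "wz": 0, "fingers": 0}, {"dx": 0.001, "dy": 0, "dz": -0.08, "wx": 0, "wy": 0, "wz": 0, "fingers": 0}, {"dx": 0.001, "dy": 0, "dz": -0.13, "wx": 0, "wy": 0, "wz": 0, "fingers": 0}, {"dx": 0.001, "dy": 0, "dz": -0.15, "wx": 0, "wy": 0, "wz": 0, "fingers": 0}])

```text
t: 5.25
eef_pos: [0.5452, -0.0042, 0.2514]
ee_rot: [-0.001, 0.996, -0.094, 0.004]
force: [0.6, -0.3, 0.3]
opening: 0.501
```

Run:
```python
from h import *
s=manip.observe(); print(s['eef_pos'],s['q'].round(2),s['opening']*93,s['force'])
go([.4515,-.3105,.22],down(-.157))
```

```text
[ 0.54524387 -0.0042168   0.25139708] [ 0.04  0.35 -0.18  1.97  0.08  0.82 -1.95] 46.56130790488066 [ 0.5722445  -0.32700309  0.29353702]
d [-0.035   0.3185  0.0304] w [-0.11 -0.5  -1.8 ]
```

>>> jog_arm(plan=[{"dx": -0.006, "dy": 0.055, "dz": 0, "wx": 0, "wy": 0, "wz": 0, "fingers": 0}, {"dx": -0.012, "dy": 0.11, "dz": 0, "wx": 0, "wy": 0, "wz": 0, "fingers": 0}, {"dx": -0.018, "dy": 0.165, "dz": 0.01, "wx": 0, "wy": 0, "wz": 0, "fingers": 0}, {"dx": -0.024, "dy": 0.22, "dz": 0.02, "wx": 0, "wy": 0, "wz": 0, "fingers": 0}, {"dx": -0.03, "dy": 0.275, "dz": 0.03, "wx": 0, "wy": 0, "wz": 0, "fingers": 0}, {"dx": -0.035, "dy": 0.3185, "dz": 0.03, "wx": 0, "wy": 0, "wz": 0, "fingers": 0}, {"dx": -0.035, "dy": 0.3185, "dz": 0.03, "wx": 0, "wy": 0, "wz": 0, "fingers": 0}, {"dx": -0.035, "dy": 0.3185, "dz": 0.03, "wx": 0, "wy": 0, "wz": 0, "fingers": 0}])

```text
t: 6.25
eef_pos: [0.4506, -0.3101, 0.2178]
ee_rot: [-0.001, 0.996, -0.094, 0.002]
force: [0.8, 0.1, -0.5]
opening: 0.501
```

Run:
```python
from h import *
s=manip.observe(); print(s['eef_pos'],s['ee_rot'])
go([.4515,-.3105,.072],down(-.157))
p,d=snap('top','t3'); q,e=snap('scene','s3')
a=cv2.resize(p[145:235,260:460],(800,360),interpolation=cv2.INTER_CUBIC); b=cv2.resize(q[150:240,250:450],(800,360),interpolation=cv2.INTER_CUBIC)
cv2.imwrite('pics/v3.png',np.vstack([a,b])[:,:][:720]); v=np.vstack([a,b]); cv2.imwrite('pics/v3.png',cv2.resize(v,(667,600)))
```

```text
[ 0.45056186 -0.3100836   0.21782523] [-5.63092053e-04  9.95569989e-01 -9.39890064e-02  2.47930192e-03]
d [0.0003 0.0005 0.1458] w [-0.09 -0.28 -1.79]
```

View pics/v3.png

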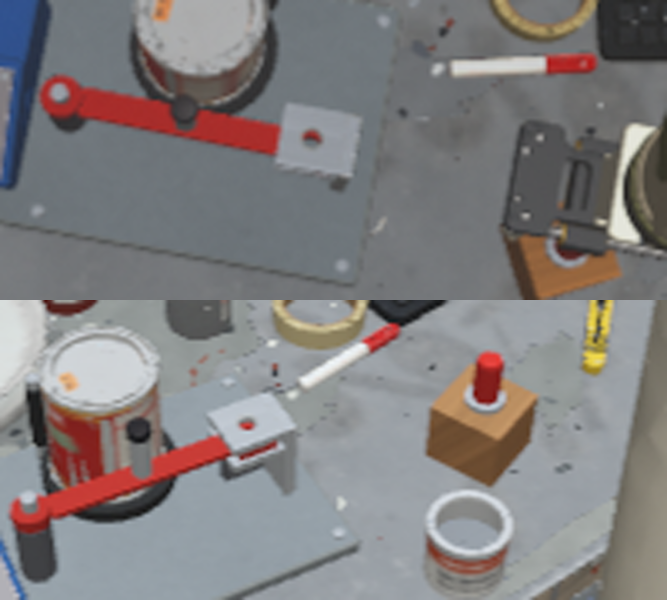

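Run:
```python
from h import *
for n in('top','scene'):
  T=('t','s')[n=='scene']
  for f in (f'{n}0',f'{T}3'):
    p=cv2.imread(f'pics/{f}.png'); X=cloud(n,np.load(f'pics/{f}.npy')); h=cv2.cvtColor(p,cv2.COLOR_BGR2HSV)
    m=((h[...,0]<6)|(h[...,0]>174))&(h[...,1]>150)&(h[...,2]>70)&(abs(X[...,2]-.09)<.006)&(X[...,0]>.38)&(X[...,0]<.575)&(X[...,1]<.07)&(X[...,1]>-.072)&~((X[...,0]>.57)&(X[...,1]<.05))
    v,u=np.nonzero(m); Q=np.array([ray(n,a,b,.09)[:2] for a,b in zip(u,v)])
    l=cv2.fitLine(Q.astype(np.float32),cv2.DIST_HUBER,0,1e-4,1e-4).ravel(); s=-np.sign(l[1]); dx,dy=l[:2]*s
    F=np.array([.5316,-.1068]) if n=='top' else None
    ang=np.arctan2(dx,-dy); c=l[2:4]
    yF=-.1068 if n=='top' else -.1025
    print(f,len(Q),'dir',ang.round(4),'line x at fork y',(c[0]+dx/dy*(yF-c[1])).round(4), 'at y=.09',(c[0]+dx/dy*(.09-c[1])).round(4))
  rows,cols=((181,192),(348,362)) if n=='top' else ((178,190),(317,332))
  p=cv2.imread(f'pics/{T}3.png'); print(cv2.cvtColor(p,cv2.COLOR_BGR2HSV)[rows[0]:rows[1],cols[0]:cols[1],1])
```

```text
top0 562 dir -0.7776 line x at fork y 0.3706 at y=.09 0.5644
t3 412 dir -0.1942 line x at fork y 0.525 at y=.09 0.5637
[[ 19  19  20  19  20  19  17  20  19  19  19  19  19  19]
 [ 18  19  20  19  19  19  17  19  17  19  19  19  19  21]
 [ 20  20  19  10   0   2   4  11  17  20  20  20  19  19]
 [ 19  16   8  25  92 113  86  19  11  20  19  20  19  19]
 [ 19  15  39 125 169 177 172  99   4  13  19  19  20  19]
 [ 19  13  29 102  80  99 152 135  40  12  19  19  20  19]
 [ 19  13   4   9  25  23  13  68  27  15  18  19  19  19]
 [ 19  17  14  12  25  25  19   0   5  19  18  19  18  19]
 [ 19  19  16  10   5   6  11  12  18  19  19  18  19  18]
 [ 19  19  19  16  15  15  16  18  20  20  19  19  19  21]
 [ 19  19  19  20  19  20  19  19  19  19  19  21  19  18]]
scene0 489 dir -0.7833 line x at fork y 0.3678 at y=.09 0.5595
s3 315 dir -0.2 line x at fork y 0.5216 at y=.09 0.5606
[[ 29  29  29  29  29  28  28  26  16  15  16  22  23  20  21]
 [ 29  29  29  29  28  28  25  24  22  20  20  20  20  20  22]
 [ 29  29  29  25  23  22  20  20  20  20  20  20  21  21  20]
 [ 28  25  22  20  19  20  21  20  19  20  20  20  18  18  21]
 [ 21  21  20  20  20  20  20  20  19  20  20  20  20  19  19]
 [ 21  20  20  20  20  21  20  20  20  20  20  20  20  20  20]
 [ 20  20  20  20  15  13  13  11  11  19  20  20  20  20  20]
 [ 21  20  20  18  10   4   5   5   5  10  17  20  20  20  20]
 [ 20  18  19  14   9   6  35  66  34   8  16  20  20  21  20]
 [ 19  21  20  15  25 151 179 181 153  32  20  21  20  20  20]
 [ 21  20  20  20   9  67 148 192  97  15  20  20  20  20  20]
 [ 20  20  20  20  19  19  19  19  19  20  20  20  20  20  20]]
```

The gate is still about 0.033 rad open: the red rim shows in the far half of the fork hole in both views, and the fitted arm line passes 6.6 mm short. I'll go back to the post and push it 3.4 mm further.

Run:
```python
from h import *
go([.542,-.0072,.23],down(-.188)); go([.542,-.0072,.0985],down(-.188))
```

```text
d [ 0.0335 -0.3139 -0.0114] w [-0.09 -0.29  0.09]
d [ 0.0328 -0.3137  0.1201] w [-0.09 -0.29  0.09]
```

>>> jog_arm(plan=[{"dx": 0.006, "dy": -0.055, "dz": -0.011, "wx": 0, "wy": 0, "wz": 0, "fingers": 0}, {"dx": 0.012, "dy": -0.11, "dz": -0.011, "wx": 0, "wy": 0, "wz": 0, "fingers": 0}, {"dx": 0.018, "dy": -0.17, "dz": -0.011, "wx": 0, "wy": 0, "wz": 0, "fingers": 0}, {"dx": 0.024, "dy": -0.23, "dz": -0.011, "wx": 0, "wy": 0, "wz": 0, "fingers": 0}, {"dx": 0.03, "dy": -0.285, "dz": -0.011, "wx": 0, "wy": 0, "wz": 0, "fingers": 0}, {"dx": 0.0335, "dy": -0.3139, "dz": -0.011, "wx": 0, "wy": 0, "wz": 0, "fingers": 0}, {"dx": 0.0335, "dy": -0.3139, "dz": -0.011, "wx": 0, "wy": 0, "wz": 0, "fingers": 0}, {"dx": 0.0328, "dy": -0.3137, "dz": 0.03, "wx": 0, "wy": -0.2, "wz": 0, "fingers": 0}])

```text
t: 7.35
eef_pos: [0.5431, -0.0084, 0.1902]
ee_rot: [-0.001, 0.996, -0.094, 0.004]
force: [-0.3, -0.3, -0.5]
opening: 0.501
```

Run:
```python
from h import *
go([.542,-.0072,.0985],down(-.188))
```

```text
d [-0.002  -0.0008  0.0917] w [-0.11 -0.39  0.04]
```

>>> jog_arm(plan=[{"dx": -0.001, "dy": -0.0006, "dz": 0.04, "wx": 0, "wy": -0.3, "wz": 0, "fingers": 0}, {"dx": -0.001, "dy": -0.0006, "dz": 0.075, "wx": 0, "wy": -0.3, "wz": 0, "fingers": 0}, {"dx": -0.001, "dy": -0.0006, "dz": 0.0915, "wx": 0, "wy": -0.3, "wz": 0, "fingers": 0}, {"dx": -0.001, "dy": -0.0006, "dz": 0.0915, "wx": 0, "wy": -0.3, "wz": 0, "fingers": 0}, {"dx": -0.001, "dy": -0.0006, "dz": 0.0915, "wx": 0, "wy": -0.3, "wz": 0, "fingers": -1}, {"dx": -0.001, "dy": -0.0006, "dz": 0.0915, "wx": 0, "wy": -0.3, "wz": 0, "fingers": -1}, {"dx": -0.001, "dy": -0.0006, "dz": 0.0915, "wx": 0, "wy": -0.3, "wz": 0, "fingers": -1}, {"dx": -0.001, "dy": -0.0006, "dz": 0.0915, "wx": 0, "wy": -0.3, "wz": 0, "fingers": -1}])

```text
t: 8.35
eef_pos: [0.5416, -0.007, 0.0977]
ee_rot: [-0.001, 0.996, -0.094, -0.001]
force: [0.3, 6.3, 6.0]
opening: 0.227
```

>>> jog_arm(plan=[{"dx": 0.001, "dy": 0, "dz": 0, "wx": 0, "wy": 0, "wz": -0.6, "fingers": -1}, {"dx": 0.0025, "dy": 0, "dz": 0, "wx": 0, "wy": 0, "wz": -1.4, "fingers": -1}, {"dx": 0.0034, "dy": -0.0001, "dz": 0, "wx": 0, "wy": 0, "wz": -1.9, "fingers": -1}, {"dx": 0.0034, "dy": -0.0001, "dz": 0, "wx": 0, "wy": 0, "wz": -1.9, "fingers": -1}, {"dx": 0.0034, "dy": -0.0001, "dz": 0, "wx": 0, "wy": 0, "wz": -1.9, "fingers": -1}, {"dx": 0.0034, "dy": -0.0001, "dz": 0, "wx": 0, "wy": 0, "wz": -1.9, "fingers": 0}, {"dx": 0.0034, "dy": -0.0001, "dz": 0, "wx": 0, "wy": 0, "wz": -1.9, "fingers": 0}, {"dx": 0.0034, "dy": -0.0001, "dz": 0, "wx": 0, "wy": 0, "wz": -1.9, "fingers": 0}])

```text
t: 9.35
eef_pos: [0.5439, -0.009, 0.0967]
ee_rot: [-0.001, 0.997, -0.078, -0.002]
force: [0.4, 0.8, -0.2]
opening: 0.48
```

Run:
```python
from h import *
s=manip.observe(); print(s['eef_pos'],s['opening'],s['ee_rot'])
go([.4515,-.3105,.22],down(-.157))
```

```text
[ 0.54392736 -0.008966    0.09671337] 0.48024543938322306 [-5.48632654e-04  9.96956456e-01 -7.79307088e-02 -2.08068213e-03]
d [-0.045   0.3121 -0.1233] w [-0.04  0.24  0.06]
```

>>> jog_arm(plan=[{"dx": 0, "dy": 0, "dz": -0.06, "wx": 0, "wy": 0, "wz": 0, "fingers": 0}, {"dx": 0, "dy": 0, "dz": -0.12, "wx": 0, "wy": 0, "wz": 0, "fingers": 0}, {"dx": -0.008, "dy": 0.055, "dz": -0.1233, "wx": 0, "wy": 0, "wz": 0, "fingers": 0}, {"dx": -0.016, "dy": 0.11, "dz": -0.1233, "wx": 0, "wy": 0, "wz": 0, "fingers": 0}, {"dx": -0.024, "dy": 0.17, "dz": -0.1233, "wx": 0, "wy": 0, "wz": 0, "fingers": 0}, {"dx": -0.033, "dy": 0.23, "dz": -0.1233, "wx": 0, "wy": 0, "wz": 0, "fingers": 0}, {"dx": -0.041, "dy": 0.285, "dz": -0.1233, "wx": 0, "wy": 0, "wz": 0, "fingers": 0}, {"dx": -0.045, "dy": 0.3121, "dz": -0.1233, "wx": 0, "wy": 0.2, "wz": 0, "fingers": 0}])

```text
t: 10.35
eef_pos: [0.4499, -0.3135, 0.2198]
ee_rot: [-0.0, 0.997, -0.08, -0.001]
force: [0.4, 0.4, -0.1]
opening: 0.497
```

Run:
```python
from h import *
s=manip.observe(); print(s['eef_pos'])
go([.4515,-.3105,.072],down(-.157))
for n in('top','scene'):
    T=('t','s')[n=='scene']; f=T+'4'; p,_=snap(n,f)
    X=cloud(n,np.load(f'pics/{f}.npy')); h=cv2.cvtColor(p,cv2.COLOR_BGR2HSV)
    m=((h[...,0]<6)|(h[...,0]>174))&(h[...,1]>150)&(h[...,2]>70)&(abs(X[...,2]-.09)<.006)&(X[...,0]>.38)&(X[...,0]<.575)&(X[...,1]<.07)&(X[...,1]>-.072)
    v,u=np.nonzero(m); Q=np.array([ray(n,a,b,.09)[:2] for a,b in zip(u,v)])
    l=cv2.fitLine(Q.astype(np.float32),cv2.DIST_HUBER,0,1e-4,1e-4).ravel(); dx,dy=-l[:2]*np.sign(l[1]); c=l[2:4]; yF=-.1068 if n=='top' else -.1025
    print(f,len(Q),'dir',np.arctan2(dx,-dy).round(4),'x at fork',(c[0]+dx/dy*(yF-c[1])).round(4))
    rows,cols=((181,192),(348,362)) if n=='top' else ((182,195),(317,332))
    print(h[rows[0]:rows[1],cols[0]:cols[1],1])
```

```text
[ 0.44985223 -0.31352296  0.21977734]
d [ 0.0013 -0.0032  0.1478] w [-0.01  0.06 -0.15]
t4 403 dir -0.1629 x at fork 0.5319
[[19 19 19 20 20 19 19 19 19 19 19 21 19 19]
 [18 19 20 19 19 20 19 17 19 17 20 17 21 19]
 [18 18 17  8  0  2  4 13 19 20 19 20 17 19]
 [20 17 10  4  6  8  6  0 11 20 19 20 19 19]
 [17 15  2  6  8  5  5  6  4 13 19 19 19 20]
 [19 13  6  6  7  8  6  5  2 10 19 19 19 20]
 [19 15 11 20 25 25 22  5  4 15 19 19 21 21]
 [19 18 12 14 25 27 23  6  7 18 19 19 18 19]
 [19 19 16 10  4 15 20 12 16 19 19 19 19 19]
 [20 20 19 16 16 10 10 18 19 20 19 19 21 19]
 [21 19 19 19 19 20 19 19 19 19 21 21 21 18]]
s4 320 dir -0.1623 x at fork 0.5295
[[ 20  21  21  20  20  20  20  20  20  19  20  20  21  19  19]
 [ 20  20  20  20  20  20  20  20  20  21  21  21  20  20  19]
 [ 21  21  20  20  16  13  13  11  13  19  20  20  21  20  20]
 [ 20  20  20  18  10   4   7   7   5  10  18  20  20  20  21]
 [ 21  20  18  14   9   6  19  41  16   8  16  20  20  20  20]
 [ 19  20  20  15   6 129 177 182 129   9  19  20  20  20  20]
 [ 20  20  20  19  10  33  27  41  72  11  21  20  20  20  20]
 [ 20  20  20  20  20  19  20  19  20  20  20  21  20  19  20]
 [ 20  20  21  20  20  20  21  21  20  20  20  20  20  21  19]
 [ 19  19  20  20  21  20  20  20  20  20  21  20  18  17  15]
 [ 34  20  20  20  20  21  20  20  20  20  18  16  10   6  14]
 [133  14  20  20  18  20  19  20  17   8   8   6  12  18  20]
 [175  54  17  20  20  16  11  10   6  14  17  19  20  20  20]]
```

The gate is now in line: no red shows in the top view of the hole, and the line passes within 1 mm. Next is the pin.

>>> jog_arm(plan=[{"dx": 0.0013, "dy": -0.0025, "dz": 0.04, "wx": 0, "wy": 0, "wz": 0, "fingers": 0}, {"dx": 0.0013, "dy": -0.0025, "dz": 0.09, "wx": 0, "wy": 0, "wz": 0, "fingers": 0}, {"dx": 0.0013, "dy": -0.0025, "dz": 0.13, "wx": 0, "wy": 0, "wz": 0, "fingers": 0}, {"dx": 0.0013, "dy": -0.0025, "dz": 0.145, "wx": 0, "wy": 0, "wz": 0, "fingers": 0}, {"dx": 0.0013, "dy": -0.0025, "dz": 0.147, "wx": 0, "wy": 0, "wz": 0, "fingers": 0}, {"dx": 0.0013, "dy": -0.0025, "dz": 0.147, "wx": 0, "wy": 0, "wz": 0, "fingers": -0.3}, {"dx": 0.0013, "dy": -0.0025, "dz": 0.147, "wx": 0, "wy": 0, "wz": 0, "fingers": -0.3}, {"dx": 0.0013, "dy": -0.0025, "dz": 0.147, "wx": 0, "wy": 0, "wz": 0, "fingers": -0.3}], newtons=35)

```text
t: 11.45
eef_pos: [0.4539, -0.3084, 0.074]
ee_rot: [-0.0, 0.997, -0.078, 0.001]
force: [0.2, -0.3, -0.5]
opening: 0.35
```

Run:
```python
from h import *
s=manip.observe(); print(s['eef_pos'],s['ee_rot'],s['opening']*93,s['force'])
p,_=snap('scene','s5'); cv2.imwrite('pics/v5.png',cv2.resize(p[130:220,340:460],(800,600),interpolation=cv2.INTER_CUBIC))
```

```text
[ 0.45387363 -0.30836551  0.07398418] [-2.59496645e-05  9.96961194e-01 -7.78963178e-02  7.35515946e-04] 32.584885108848 [ 0.17122879 -0.33502605 -0.45041878]
```

View pics/v5.png

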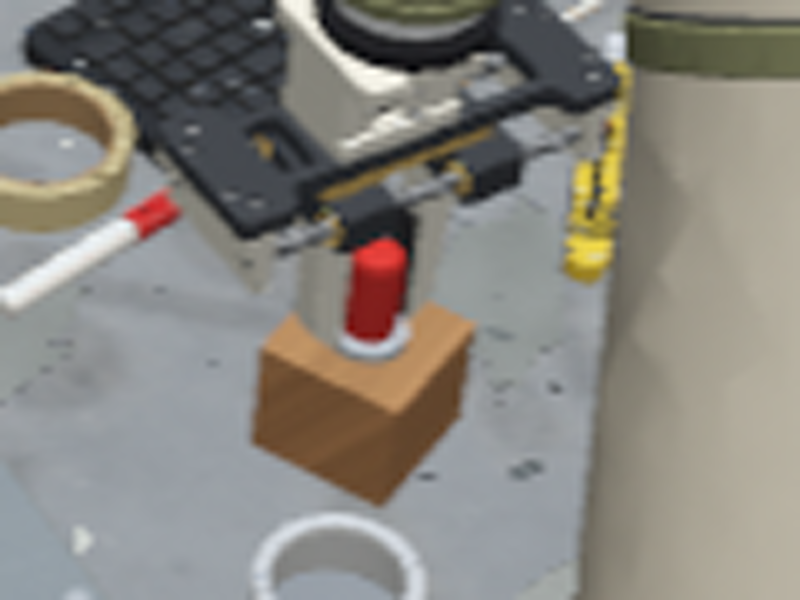

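The grip stands between the two fingers (crop centre (375,290)). Closing on it.

>>> jog_arm(plan=[{"dx": -0.001, "dy": 0, "dz": 0, "wx": 0, "wy": 0, "wz": 0, "fingers": -0.35}, {"dx": -0.001, "dy": 0, "dz": 0, "wx": 0, "wy": 0, "wz": 0, "fingers": -1}, {"dx": -0.001, "dy": 0, "dz": 0, "wx": 0, "wy": 0, "wz": 0, "fingers": -1}, {"dx": -0.001, "dy": 0, "dz": 0, "wx": 0, "wy": 0, "wz": 0, "fingers": -1}, {"dx": -0.001, "dy": 0, "dz": 0, "wx": 0, "wy": 0, "wz": 0, "fingers": -1}, {"dx": -0.001, "dy": 0, "dz": -0.015, "wx": 0, "wy": 0, "wz": 0, "fingers": -1}, {"dx": -0.001, "dy": 0, "dz": -0.04, "wx": 0, "wy": 0, "wz": 0, "fingers": -1}, {"dx": -0.001, "dy": 0, "dz": -0.09, "wx": 0, "wy": 0, "wz": 0, "fingers": -1}], newtons=35)

```text
t: 12.5
eef_pos: [0.4511, -0.3074, 0.1622]
ee_rot: [-0.001, 0.997, -0.078, -0.002]
force: [0.5, -0.0, -0.7]
opening: 0.262
```

Run:
```python
from h import *
s=manip.observe(); print(s['eef_pos'],s['opening']*93,s['force'])
go([.5304,-.1048,.21],down(-.157))
```

```text
[ 0.45108977 -0.30737814  0.1622112 ] 24.36609829765861 [ 0.49415136 -0.00381495 -0.74656571]
d [ 0.0466 -0.2126 -0.0474] w [-0.15  0.25  0.05]
```

>>> jog_arm(plan=[{"dx": 0, "dy": 0, "dz": -0.03, "wx": 0, "wy": 0, "wz": 0, "fingers": -1}, {"dx": 0.005, "dy": -0.025, "dz": -0.04, "wx": 0, "wy": 0, "wz": 0, "fingers": -1}, {"dx": 0.015, "dy": -0.07, "dz": -0.04, "wx": 0, "wy": 0, "wz": 0, "fingers": -1}, {"dx": 0.026, "dy": -0.12, "dz": -0.04, "wx": 0, "wy": 0, "wz": 0, "fingers": -1}, {"dx": 0.037, "dy": -0.17, "dz": -0.04, "wx": 0, "wy": 0, "wz": 0, "fingers": -1}, {"dx": 0.044, "dy": -0.2, "dz": -0.04, "wx": 0, "wy": 0.2, "wz": 0, "fingers": -1}, {"dx": 0.0466, "dy": -0.2126, "dz": -0.03, "wx": 0, "wy": 0.2, "wz": 0, "fingers": -1}, {"dx": 0.0466, "dy": -0.2126, "dz": -0.025, "wx": 0, "wy": 0.2, "wz": 0, "fingers": -1}])

```text
t: 13.5
eef_pos: [0.5307, -0.1047, 0.187]
ee_rot: [-0.0, 0.997, -0.077, 0.001]
force: [-0.7, -0.5, -1.7]
opening: 0.261
```

Run:
```python
from h import *
s=manip.observe(); print(s['eef_pos'],s['ee_rot'],s['force'])
p,_=snap('scene','s6'); cv2.imwrite('pics/v6.png',cv2.resize(p[140:215,275:375],(800,600),interpolation=cv2.INTER_CUBIC)); snap('top','t6')
```

```text
[ 0.53067232 -0.10471154  0.18702867] [-4.20858574e-04  9.97013850e-01 -7.72190557e-02  6.50009981e-04] [-0.72264127 -0.50718411 -1.67928297]
```

View pics/v6.png

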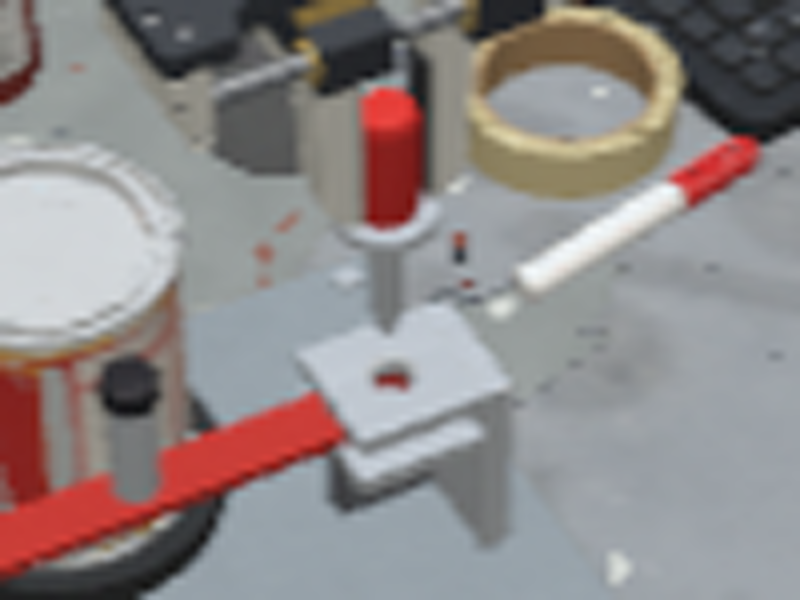

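```bash
python3 - <<'E'
from h import *
c=lambda x,y:(275+(x+.5)/8-.5,140+(y+.5)/8-.5)
H=ray('scene',*c(393,377),.1); s=manip.observe(); N=s['eef_pos'][2]-.0655
print('hole',H.round(4),'tcp',s['eef_pos'])
m=imaging.camera_model('scene'); T=np.linalg.inv(m['extrinsics'])
for off in ([0,0],[.002,0],[0,.002]):
  for z,nm in((N,'nose'),(N+.054,'collar bot'),(N+.06,'collar top'),(N+.106,'grip top')):
    q=T@np.r_[H[0]+off[0],H[1]+off[1],z,1]; u=m['fx']*q[0]/q[2]+m['cx']; v=m['fy']*q[1]/q[2]+m['cy']
    print(off,nm,'crop px',round((u-275+.5)*8-.5),round((v-140+.5)*8-.5))
E
python3 -c "
import cv2; p=cv2.imread('pics/s6.png'); cv2.imwrite('pics/v7.png',cv2.resize(p[148:190,305:345],(760,798),interpolation=cv2.INTER_NEAREST)[:600])"
```

```text
hole [ 0.5287 -0.1041  0.1   ] tcp [ 0.53018004 -0.10630795  0.18705597]
[0, 0] nose crop px 393 334
[0, 0] collar bot crop px 392 222
[0, 0] collar top crop px 392 210
[0, 0] grip top crop px 391 108
[0.002, 0] nose crop px 389 331
[0.002, 0] collar bot crop px 389 219
[0.002, 0] collar top crop px 388 206
[0.002, 0] grip top crop px 388 105
[0, 0.002] nose crop px 388 337
[0, 0.002] collar bot crop px 387 225
[0, 0.002] collar top crop px 387 212
[0, 0.002] grip top crop px 386 111
```

View pics/v7.png

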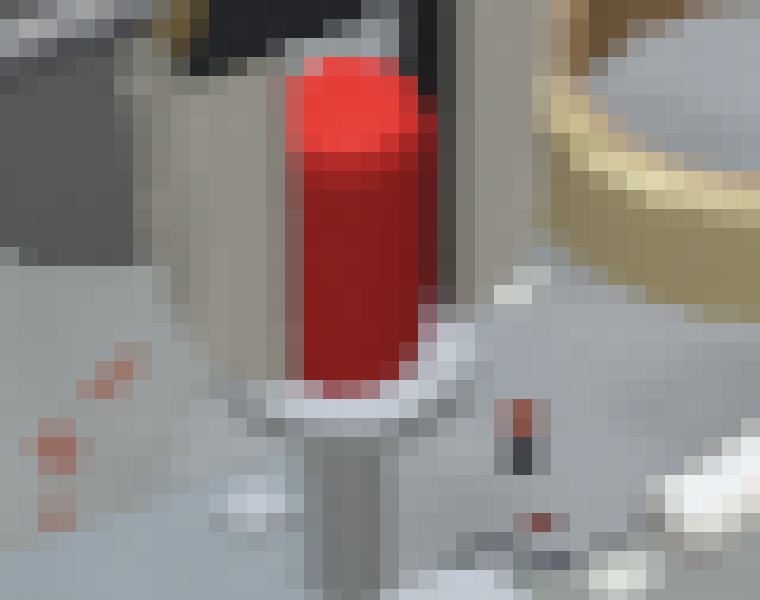

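Run:
```python
from h import *
go([.529,-.1056,.1695],down(-.157))
```

```text
d [-0.0013 -0.0005  0.0176] w [-0.02 -0.04 -0.  ]
```

>>> jog_arm(plan=[{"dx": -0.0013, "dy": -0.0005, "dz": 0.006, "wx": 0, "wy": 0, "wz": 0, "fingers": -1}, {"dx": -0.0013, "dy": -0.0005, "dz": 0.012, "wx": 0, "wy": 0, "wz": 0, "fingers": -1}, {"dx": -0.0013, "dy": -0.0005, "dz": 0.0165, "wx": 0, "wy": 0, "wz": 0, "fingers": -1}, {"dx": -0.0013, "dy": -0.0005, "dz": 0.0165, "wx": 0, "wy": 0, "wz": 0, "fingers": -1}, {"dx": -0.0013, "dy": -0.0005, "dz": 0.0165, "wx": 0, "wy": 0, "wz": 0, "fingers": -1}, {"dx": -0.0013, "dy": -0.0005, "dz": 0.0165, "wx": 0, "wy": 0, "wz": 0, "fingers": -1}, {"dx": -0.0013, "dy": -0.0005, "dz": 0.0165, "wx": 0, "wy": 0, "wz": 0, "fingers": -1}, {"dx": -0.0013, "dy": -0.0005, "dz": 0.0165, "wx": 0, "wy": 0, "wz": 0, "fingers": -1}])

```text
t: 14.6
eef_pos: [0.5303, -0.1042, 0.1718]
ee_rot: [-0.0, 0.997, -0.078, 0.002]
force: [0.4, 0.4, -1.0]
opening: 0.259
```

Run:
```python
from h import *
s=manip.observe(); print(s['eef_pos'],s['force'])
p,_=snap('scene','s8'); cv2.imwrite('pics/v8.png',cv2.resize(p[160:197,300:350],(800,592),interpolation=cv2.INTER_CUBIC))
```

```text
[ 0.53028203 -0.10418102  0.17175368] [ 0.35775513  0.39942716 -1.01862582]
```

View pics/v8.png

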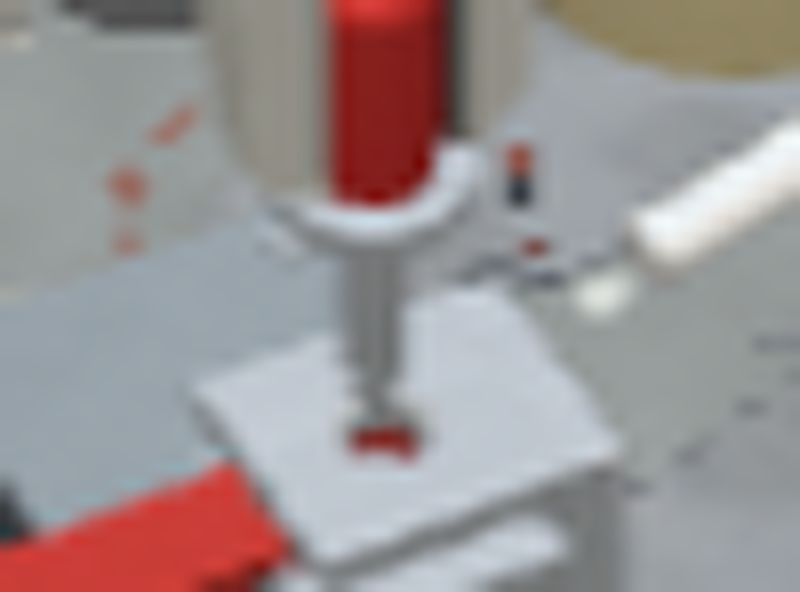

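The measured pose wobbles by 1–2 mm, so I'm trusting the picture. It shows the nose tip at (377,400) just above the hole (383,432), about 1 mm left and 1 mm far. I'll correct that and lower slowly.

>>> jog_arm(plan=[{"dx": -0.0013, "dy": 0.0004, "dz": 0.001, "wx": 0, "wy": 0, "wz": 0, "fingers": -1}, {"dx": -0.0013, "dy": 0.0004, "dz": 0.003, "wx": 0, "wy": 0, "wz": 0, "fingers": -1}, {"dx": -0.0013, "dy": 0.0004, "dz": 0.005, "wx": 0, "wy": 0, "wz": 0, "fingers": -1}, {"dx": -0.0013, "dy": 0.0004, "dz": 0.007, "wx": 0, "wy": 0, "wz": 0, "fingers": -1}, {"dx": -0.0013, "dy": 0.0004, "dz": 0.009, "wx": 0, "wy": 0, "wz": 0, "fingers": -1}, {"dx": -0.0013, "dy": 0.0004, "dz": 0.011, "wx": 0, "wy": 0, "wz": 0, "fingers": -1}, {"dx": -0.0013, "dy": 0.0004, "dz": 0.013, "wx": 0, "wy": 0, "wz": 0, "fingers": -1}, {"dx": -0.0013, "dy": 0.0004, "dz": 0.013, "wx": 0, "wy": 0, "wz": 0, "fingers": -1}])

```text
t: 15.65
eef_pos: [0.5289, -0.1044, 0.1585]
ee_rot: [-0.0, 0.997, -0.078, 0.001]
force: [0.5, 0.6, -1.4]
opening: 0.264
```

>>> jog_arm(plan=[{"dx": 0, "dy": 0, "dz": 0.002, "wx": 0, "wy": 0, "wz": 0, "fingers": -1}, {"dx": 0, "dy": 0, "dz": 0.004, "wx": 0, "wy": 0, "wz": 0, "fingers": -1}, {"dx": 0, "dy": 0, "dz": 0.006, "wx": 0, "wy": 0, "wz": 0, "fingers": -1}, {"dx": 0, "dy": 0, "dz": 0.008, "wx": 0, "wy": 0, "wz": 0, "fingers": -1}, {"dx": 0, "dy": 0, "dz": 0.01, "wx": 0, "wy": 0, "wz": 0, "fingers": -1}, {"dx": 0, "dy": 0, "dz": 0.012, "wx": 0, "wy": 0, "wz": 0, "fingers": -1}, {"dx": 0, "dy": 0, "dz": 0.013, "wx": 0, "wy": 0, "wz": 0, "fingers": -1}, {"dx": 0, "dy": 0, "dz": 0.013, "wx": 0, "wy": 0, "wz": 0, "fingers": -1}])

```text
t: 16.65
eef_pos: [0.5292, -0.1045, 0.1456]
ee_rot: [-0.0, 0.997, -0.078, 0.002]
force: [0.5, -1.6, -2.6]
opening: 0.261
```

>>> jog_arm(plan=[{"dx": 0, "dy": 0, "dz": 0.002, "wx": 0, "wy": 0, "wz": 0, "fingers": -1}, {"dx": 0, "dy": 0, "dz": 0.004, "wx": 0, "wy": 0, "wz": 0, "fingers": -1}, {"dx": 0, "dy": 0, "dz": 0.006, "wx": 0, "wy": 0, "wz": 0, "fingers": -1}, {"dx": 0, "dy": 0, "dz": 0.008, "wx": 0, "wy": 0, "wz": 0, "fingers": -1}, {"dx": 0, "dy": 0, "dz": 0.01, "wx": 0, "wy": 0, "wz": 0, "fingers": -1}, {"dx": 0, "dy": 0, "dz": 0.012, "wx": 0, "wy": 0, "wz": 0, "fingers": -1}, {"dx": 0, "dy": 0, "dz": 0.013, "wx": 0, "wy": 0, "wz": 0, "fingers": -1}, {"dx": 0, "dy": 0, "dz": 0.013, "wx": 0, "wy": 0, "wz": 0, "fingers": -1}])

```text
t: 17.65
eef_pos: [0.529, -0.1045, 0.1325]
ee_rot: [-0.0, 0.997, -0.078, 0.002]
force: [1.7, -4.0, -2.1]
opening: 0.262
```

>>> jog_arm(plan=[{"dx": 0.0003, "dy": 0.0007, "dz": 0.001, "wx": 0, "wy": 0, "wz": 0, "fingers": -1}, {"dx": 0.0003, "dy": 0.0007, "dz": 0.003, "wx": 0, "wy": 0, "wz": 0, "fingers": -1}, {"dx": 0.0003, "dy": 0.0007, "dz": 0.006, "wx": 0, "wy": 0, "wz": 0, "fingers": -1}, {"dx": 0.0003, "dy": 0.0007, "dz": 0.009, "wx": 0, "wy": 0, "wz": 0, "fingers": -1}, {"dx": 0.0003, "dy": 0.0007, "dz": 0.012, "wx": 0, "wy": 0, "wz": 0, "fingers": -1}, {"dx": 0.0003, "dy": 0.0007, "dz": 0.015, "wx": 0, "wy": 0, "wz": 0, "fingers": -1}, {"dx": 0.0003, "dy": 0.0007, "dz": 0.017, "wx": 0, "wy": 0, "wz": 0, "fingers": -1}, {"dx": 0.0003, "dy": 0.0007, "dz": 0.017, "wx": 0, "wy": 0, "wz": 0, "fingers": -1}])

```text
t: 18.65
eef_pos: [0.5291, -0.105, 0.1154]
ee_rot: [-0.0, 0.997, -0.078, 0.001]
force: [0.8, -1.7, -1.8]
opening: 0.26
```

>>> jog_arm(plan=[{"dx": 0, "dy": 0.0003, "dz": 0.001, "wx": 0, "wy": 0, "wz": 0, "fingers": -1}, {"dx": 0, "dy": 0.0003, "dz": 0.002, "wx": 0, "wy": 0, "wz": 0, "fingers": -1}, {"dx": 0, "dy": 0.0003, "dz": 0.003, "wx": 0, "wy": 0, "wz": 0, "fingers": -1}, {"dx": 0, "dy": 0.0003, "dz": 0.004, "wx": 0, "wy": 0, "wz": 0, "fingers": -1}, {"dx": 0, "dy": 0.0003, "dz": 0.005, "wx": 0, "wy": 0, "wz": 0, "fingers": -1}, {"dx": 0, "dy": 0.0003, "dz": 0.0055, "wx": 0, "wy": 0, "wz": 0, "fingers": -1}, {"dx": 0, "dy": 0.0003, "dz": 0.0055, "wx": 0, "wy": 0, "wz": 0, "fingers": -1}, {"dx": 0, "dy": 0.0003, "dz": 0.0055, "wx": 0, "wy": 0, "wz": 0, "fingers": -1}])

```text
t: 19.65
eef_pos: [0.5292, -0.1055, 0.1115]
ee_rot: [-0.0, 0.997, -0.078, 0.002]
force: [-5.3, -0.2, 17.4]
opening: 0.263
```

The collar meets the fork at TCP z 0.1115, where 0.111 was expected, with 17 N. Releasing.

>>> jog_arm(plan=[{"dx": 0, "dy": 0, "dz": -0.001, "wx": 0, "wy": 0, "wz": 0, "fingers": 0}, {"dx": 0, "dy": 0, "dz": -0.001, "wx": 0, "wy": 0, "wz": 0, "fingers": 0}, {"dx": 0, "dy": 0, "dz": -0.001, "wx": 0, "wy": 0, "wz": 0, "fingers": 0}, {"dx": 0, "dy": 0, "dz": -0.001, "wx": 0, "wy": 0, "wz": 0, "fingers": 0}, {"dx": 0, "dy": 0, "dz": -0.03, "wx": 0, "wy": 0, "wz": 0, "fingers": 0.2}, {"dx": 0, "dy": 0, "dz": -0.07, "wx": 0, "wy": 0, "wz": 0, "fingers": 0.3}, {"dx": 0, "dy": 0, "dz": -0.12, "wx": 0, "wy": 0, "wz": 0, "fingers": 0.4}, {"dx": 0, "dy": 0, "dz": -0.15, "wx": 0, "wy": 0, "wz": 0, "fingers": 0.5}])

```text
t: 20.65
eef_pos: [0.5292, -0.1055, 0.2624]
ee_rot: [-0.0, 0.997, -0.078, 0.003]
force: [0.4, 0.0, -0.2]
opening: 0.738
```

```bash
cat >> h.py <<'E'
YAW=-.16
ax=np.array([-np.sin(np.radians(28))*np.cos(YAW),-np.sin(np.radians(28))*np.sin(YAW),np.cos(np.radians(28))])
def knobR():
    y=np.array([np.sin(YAW),-np.cos(YAW),0]); z=-ax; return R.from_matrix(np.c_[np.cross(y,z),y,z])
E
python3 - <<'E'
from h import *
s=manip.observe(); print(s['eef_pos'],s['opening'],s['q'].round(2))
# knob head axis points: project bearings; outer-face centroid from both clouds
top=(np.array([.5235,.1705,.1325])+np.array([.520,.1778,.1327]))/2
print('outer face approx',top,'head mid',top-.02*ax)
for n in('top','scene'):
    X=np.load(f'pics/{n}0_xyz.npy'); h=cv2.cvtColor(cv2.imread(f'pics/{n}0.png'),cv2.COLOR_BGR2HSV)
    c=np.array([.522,.173,.13])
    pan=(np.linalg.norm(X-c,axis=-1)<.08)&(h[...,1]<60)&(X[...,2]>.06)&(X[...,0]<.56)
    Q=X[pan]; t=Q@ax; md=np.median(t); Q=Q[abs(t-md)<.004]; w=np.linalg.svd(Q-Q.mean(0))[2][2]; w*=np.sign(w[2]); print(n,'panel',len(Q),Q.mean(0).round(4),'normal',w.round(3),'expected',ax.round(3),'t',(Q@ax).mean().round(4))
    y=(h[...,0]>22)&(h[...,0]<34)&(h[...,1]>150)&(h[...,2]>100)&(np.linalg.norm(X-c,axis=-1)<.06); Y=X[y]; print(n,'knob outer t - panel t',(np.percentile(Y@ax,95)-(Q@ax).mean()).round(4),'expect .052')
    # outer face centre: pixel region of brightest yellow near outer plane
    t=Y@ax; O=Y[t>np.percentile(t,95)-.004]; yy=np.array([-np.sin(YAW),np.cos(YAW),0]); xx=np.cross(yy,ax)
    cx=(np.percentile(O@xx,2)+np.percentile(O@xx,98))/2; cy=(np.percentile(O@yy,2)+np.percentile(O@yy,98))/2
    print(n,'outer centre',(cx*xx+cy*yy+np.percentile(t,95)*ax).round(4),'sizes',np.ptp(O@xx).round(3),np.ptp(O@yy).round(3))
E
```

```text
[ 0.52918657 -0.10553111  0.26242418] 0.7382899668578955 [ 0.22  0.33 -0.17  1.97  0.07  0.84 -1.71]
outer face approx [0.52175 0.17415 0.1326 ] head mid [0.5310195  0.17265409 0.11494105]
top panel 303 [0.5291 0.1649 0.0771] normal [-0.475  0.074  0.877] expected [-0.463  0.075  0.883] t -0.1648
top knob outer t - panel t 0.0531 expect .052
top outer centre [0.523  0.1715 0.1335] sizes 0.032 0.035
scene panel 392 [0.5261 0.1746 0.0763] normal [-0.477  0.067  0.876] expected [-0.463  0.075  0.883] t -0.1634
scene knob outer t - panel t 0.0537 expect .052
scene outer centre [0.5201 0.1778 0.1336] sizes 0.031 0.034
```

Run:
```python
from h import *
mid=np.array([.521,.174,.1325])-.02*ax
for k in (.13,.05,-.017): print(k,(mid+k*ax).round(4)); go(mid+k*ax,knobR())
```

```text
0.13 [0.47   0.1822 0.2296]
d [-0.1032 -0.2751  0.0326] w [-0.13 27.7   0.23]
0.05 [0.5071 0.1762 0.159 ]
d [-0.0661 -0.2748  0.1034] w [-0.13 27.7   0.23]
-0.017 [0.5381 0.1712 0.0998]
d [-0.0349 -0.2746  0.1627] w [-0.13 27.7   0.23]
```

>>> jog_arm(plan=[{"dx": -0.015, "dy": -0.045, "dz": 0, "wx": 0, "wy": 4, "wz": 0, "fingers": 0.5}, {"dx": -0.03, "dy": -0.09, "dz": 0, "wx": 0, "wy": 8, "wz": 0, "fingers": 0.5}, {"dx": -0.045, "dy": -0.135, "dz": 0, "wx": 0, "wy": 12, "wz": 0, "fingers": 0.5}, {"dx": -0.06, "dy": -0.18, "dz": 0, "wx": 0, "wy": 16, "wz": 0, "fingers": 0.5}, {"dx": -0.075, "dy": -0.225, "dz": 0.01, "wx": 0, "wy": 21, "wz": 0, "fingers": 0.5}, {"dx": -0.09, "dy": -0.26, "dz": 0.02, "wx": 0, "wy": 26, "wz": 0, "fingers": 0.5}, {"dx": -0.1032, "dy": -0.2751, "dz": 0.0326, "wx": -0.1, "wy": 27.7, "wz": 0.2, "fingers": 0.5}, {"dx": -0.1032, "dy": -0.2751, "dz": 0.0326, "wx": -0.1, "wy": 27.7, "wz": 0.2, "fingers": 0.5}])

```text
t: 21.65
eef_pos: [0.4832, 0.145, 0.2217]
ee_rot: [0.022, 0.979, -0.079, 0.188]
force: [0.3, -0.5, -1.1]
opening: 0.753
```

Run:
```python
from h import *
s=manip.observe(); print(s['eef_pos'],s['q'].round(2),s['opening'])
mid=np.array([.521,.174,.1325])-.02*ax
for k in (.13,.03,-.017): go(mid+k*ax,knobR())
snap('top','t9'); p,_=snap('scene','s9')
a=cv2.resize(p[140:215,275:375],(400,300),interpolation=cv2.INTER_CUBIC); b=cv2.resize(p[160:280,180:340],(400,300),interpolation=cv2.INTER_CUBIC)
cv2.imwrite('pics/v9.png',np.vstack([a,b]))
```

```text
[0.48321024 0.14496205 0.2217356 ] [-1.03  0.28  0.57  2.36  0.35  0.27 -2.56] 0.7527001131735982
d [-0.0146 -0.0345 -0.0149] w [0.82 6.19 0.15]
d [-0.0038 -0.0359  0.0845] w [0.82 6.19 0.15]
d [ 0.0012 -0.0366  0.1313] w [0.82 6.19 0.15]
```

View pics/v9.png

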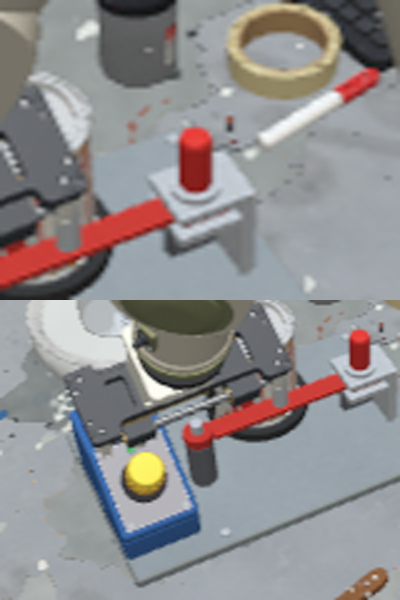

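The pin's collar sits flat on the fork, at about (195,195) in the upper half. Joint 7 is near its limit here, so I'll use the equivalent grasp a half turn round.

>>> jog_arm(plan=[{"dx": 0, "dy": 0, "dz": -0.01, "wx": 0, "wy": 0, "wz": -10.5, "fingers": 0.5}, {"dx": 0, "dy": 0, "dz": -0.02, "wx": 0, "wy": 0, "wz": -21, "fingers": 0.5}, {"dx": 0, "dy": 0, "dz": -0.02, "wx": 0, "wy": 0, "wz": -31.5, "fingers": 0.5}, {"dx": 0, "dy": 0, "dz": -0.02, "wx": 0, "wy": 0, "wz": -42, "fingers": 0.5}, {"dx": 0, "dy": 0, "dz": -0.02, "wx": 0, "wy": 0, "wz": -52.5, "fingers": 0.5}, {"dx": 0, "dy": 0, "dz": -0.02, "wx": 0, "wy": 0, "wz": -63, "fingers": 0.5}, {"dx": 0, "dy": 0, "dz": -0.02, "wx": 0, "wy": 0, "wz": -73.5, "fingers": 0.5}, {"dx": 0, "dy": 0, "dz": -0.02, "wx": 0, "wy": 0, "wz": -84, "fingers": 0.5}])

```text
t: 22.75
eef_pos: [0.4766, 0.1446, 0.241]
ee_rot: [0.142, 0.779, 0.598, 0.124]
force: [0.5, 0.3, 0.7]
opening: 0.748
```

>>> jog_arm(plan=[{"dx": 0, "dy": 0, "dz": 0, "wx": 0, "wy": 0, "wz": -10.5, "fingers": 0.5}, {"dx": 0, "dy": 0, "dz": 0, "wx": 0, "wy": 0, "wz": -21, "fingers": 0.5}, {"dx": 0, "dy": 0, "dz": 0, "wx": 0, "wy": 0, "wz": -31.5, "fingers": 0.5}, {"dx": 0, "dy": 0, "dz": 0, "wx": 0, "wy": 0, "wz": -42, "fingers": 0.5}, {"dx": 0, "dy": 0, "dz": 0, "wx": 0, "wy": 0, "wz": -52.5, "fingers": 0.5}, {"dx": 0, "dy": 0, "dz": 0, "wx": 0, "wy": 0, "wz": -63, "fingers": 0.5}, {"dx": 0, "dy": 0, "dz": 0, "wx": 0, "wy": 0, "wz": -73.5, "fingers": 0.5}, {"dx": 0, "dy": 0, "dz": 0, "wx": 0, "wy": 0, "wz": -84, "fingers": 0.5}])

```text
t: 23.75
eef_pos: [0.4767, 0.1446, 0.2412]
ee_rot: [0.189, 0.179, 0.966, -0.003]
force: [-0.4, 0.4, 0.6]
opening: 0.75
```

Run:
```python
from h import *
s=manip.observe(); print(s['eef_pos'],s['q'].round(2),s['opening'])
mid=np.array([.521,.174,.1325])-.02*ax
for k in (.1,.03,-.017): go(mid+k*ax,knobR()*R.from_euler('z',180,degrees=True))
```

```text
[0.47667791 0.14459295 0.24116536] [-0.48  0.21 -0.14  2.31  0.73  0.46 -0.04] 0.7501540442808382
d [0.0198 0.0333 0.0353] w [ -1.49  -6.11 -11.59]
d [0.0126 0.0359 0.1049] w [ -1.49  -6.11 -11.59]
d [0.0078 0.0376 0.1516] w [ -1.49  -6.11 -11.59]
```

Much better placed within the joint ranges. I'll move to 0.1 m out along the knob axis and settle.

>>> jog_arm(plan=[{"dx": 0.005, "dy": 0.008, "dz": 0, "wx": -0.4, "wy": -1.5, "wz": -3, "fingers": 0.5}, {"dx": 0.01, "dy": 0.016, "dz": 0, "wx": -0.7, "wy": -3, "wz": -6, "fingers": 0.5}, {"dx": 0.015, "dy": 0.025, "dz": 0.01, "wx": -1.1, "wy": -4.5, "wz": -9, "fingers": 0.5}, {"dx": 0.0198, "dy": 0.0333, "dz": 0.02, "wx": -1.5, "wy": -6.1, "wz": -11.6, "fingers": 0.5}, {"dx": 0.0198, "dy": 0.0333, "dz": 0.0353, "wx": -1.5, "wy": -6.1, "wz": -11.6, "fingers": 0.5}, {"dx": 0.0198, "dy": 0.0333, "dz": 0.0353, "wx": -1.5, "wy": -6.1, "wz": -11.6, "fingers": 0.5}, {"dx": 0.0198, "dy": 0.0333, "dz": 0.0353, "wx": -1.5, "wy": -6.1, "wz": -11.6, "fingers": 0.5}, {"dx": 0.0198, "dy": 0.0333, "dz": 0.0353, "wx": -1.5, "wy": -6.1, "wz": -11.6, "fingers": 0.5}])

```text
t: 24.75
eef_pos: [0.4838, 0.1811, 0.2032]
ee_rot: [0.241, 0.08, 0.967, -0.018]
force: [0.2, -0.7, -0.2]
opening: 0.75
```

Run:
```python
from h import *
s=manip.observe(); print(s['eef_pos'],s['q'].round(2),s['opening'])
mid=np.array([.521,.174,.1325])-.02*ax
for k in (.1,.03,-.017): go(mid+k*ax,knobR()*R.from_euler('z',180,degrees=True))
```

```text
[0.48376779 0.18114293 0.20324383] [-0.68  0.3  -0.03  2.39  1.28  0.39 -0.51] 0.7504043280709644
d [-0.0003 -0.0011  0.0003] w [ 0.05 -0.01 -0.29]
d [-0.0003 -0.0012  0.0703] w [ 0.05 -0.01 -0.29]
d [-0.0003 -0.0012  0.1173] w [ 0.05 -0.01 -0.29]
```

>>> jog_arm(plan=[{"dx": -0.0003, "dy": -0.001, "dz": 0.025, "wx": 0, "wy": 0, "wz": -0.3, "fingers": 0.5}, {"dx": -0.0003, "dy": -0.001, "dz": 0.05, "wx": 0, "wy": 0, "wz": -0.3, "fingers": 0.5}, {"dx": -0.0003, "dy": -0.001, "dz": 0.075, "wx": 0, "wy": 0, "wz": -0.3, "fingers": 0.4}, {"dx": -0.0003, "dy": -0.001, "dz": 0.095, "wx": 0, "wy": 0, "wz": -0.3, "fingers": 0.3}, {"dx": -0.0003, "dy": -0.001, "dz": 0.11, "wx": 0, "wy": 0, "wz": -0.3, "fingers": 0.2}, {"dx": -0.0003, "dy": -0.001, "dz": 0.117, "wx": 0, "wy": 0, "wz": -0.3, "fingers": 0.15}, {"dx": -0.0003, "dy": -0.001, "dz": 0.117, "wx": 0, "wy": 0, "wz": -0.3, "fingers": 0.1}, {"dx": -0.0003, "dy": -0.001, "dz": 0.117, "wx": 0, "wy": 0, "wz": -0.3, "fingers": 0.1}])

```text
t: 25.75
eef_pos: [0.5376, 0.1719, 0.0999]
ee_rot: [0.241, 0.077, 0.967, -0.019]
force: [-0.1, 0.1, 0.0]
opening: 0.553
```

>>> jog_arm(plan=[{"dx": 0, "dy": 0, "dz": 0, "wx": 0, "wy": 0, "wz": 0, "fingers": -1}, {"dx": 0, "dy": 0, "dz": 0, "wx": 0, "wy": 0, "wz": 0, "fingers": -1}, {"dx": 0, "dy": 0, "dz": 0, "wx": 0, "wy": 0, "wz": 0, "fingers": -1}, {"dx": 0, "dy": 0, "dz": 0, "wx": 0, "wy": 0, "wz": 0, "fingers": -1}, {"dx": 0, "dy": 0, "dz": 0, "wx": 0, "wy": 0, "wz": 0, "fingers": -1}, {"dx": 0, "dy": 0, "dz": 0, "wx": 0, "wy": 0, "wz": 0, "fingers": -1}, {"dx": 0, "dy": 0, "dz": 0, "wx": 0, "wy": 0, "wz": 0, "fingers": -1}, {"dx": 0, "dy": 0, "dz": 0, "wx": 0, "wy": 0, "wz": 0, "fingers": -1}], newtons=35)

```text
t: 26.75
eef_pos: [0.5376, 0.1712, 0.0998]
ee_rot: [0.241, 0.077, 0.967, -0.02]
force: [-3.0, -2.6, 5.9]
opening: 0.422
```

The knob is gripped (opening 39 mm, head 40 mm). Pulling it out along its axis.

>>> jog_arm(plan=[{"dx": 0, "dy": 0, "dz": 0, "wx": 0, "wy": 0, "wz": 0, "fingers": -1}, {"dx": 0, "dy": 0, "dz": -0.004, "wx": 0, "wy": 0, "wz": 0, "fingers": -1}, {"dx": 0, "dy": 0, "dz": -0.008, "wx": 0, "wy": 0, "wz": 0, "fingers": -1}, {"dx": 0, "dy": 0, "dz": -0.012, "wx": 0, "wy": 0, "wz": 0, "fingers": -1}, {"dx": 0, "dy": 0, "dz": -0.016, "wx": 0, "wy": 0, "wz": 0, "fingers": -1}, {"dx": 0, "dy": 0, "dz": -0.02, "wx": 0, "wy": 0, "wz": 0, "fingers": -1}, {"dx": 0, "dy": 0, "dz": -0.0225, "wx": 0, "wy": 0, "wz": 0, "fingers": -1}, {"dx": 0, "dy": 0, "dz": -0.0225, "wx": 0, "wy": 0, "wz": 0, "fingers": -1}], newtons=50)

```text
t: 27.75
eef_pos: [0.5269, 0.1729, 0.1199]
ee_rot: [0.241, 0.077, 0.967, -0.019]
force: [-2.6, -4.3, 4.6]
opening: 0.419
```

Run:
```python
from h import *
s=manip.observe(); print('axial travel',(s['eef_pos']-np.array([.5376,.1712,.0998]))@ax,'axial force',s['force']@ax,s['opening']*93)
```

```text
axial travel 0.02282035813217616 axial force 4.918321357105456 38.95687088839441
```

>>> jog_arm(plan=[{"dx": 0, "dy": 0, "dz": -0.001, "wx": 0, "wy": 0, "wz": 0, "fingers": -1}, {"dx": 0, "dy": 0, "dz": -0.001, "wx": 0, "wy": 0, "wz": 0, "fingers": 0.5}, {"dx": 0, "dy": 0, "dz": -0.001, "wx": 0, "wy": 0, "wz": 0, "fingers": 0.5}, {"dx": 0, "dy": 0, "dz": -0.001, "wx": 0, "wy": 0, "wz": 0, "fingers": 0.5}, {"dx": 0, "dy": 0, "dz": -0.001, "wx": 0, "wy": 0, "wz": 0, "fingers": 0.5}, {"dx": 0, "dy": 0, "dz": -0.02, "wx": 0, "wy": 0, "wz": 0, "fingers": 0.5}, {"dx": 0, "dy": 0, "dz": -0.05, "wx": 0, "wy": 0, "wz": 0, "fingers": 0.5}, {"dx": 0, "dy": 0, "dz": -0.1, "wx": 0, "wy": 0, "wz": 0, "fingers": 0.5}])

```text
t: 28.75
eef_pos: [0.4876, 0.1792, 0.1973]
ee_rot: [0.242, 0.077, 0.967, -0.022]
force: [0.7, -0.0, -0.6]
opening: 0.754
```

>>> jog_arm(plan=[{"dx": 0, "dy": 0, "dz": -0.01, "wx": 0, "wy": 3, "wz": 0, "fingers": 0.5}, {"dx": 0, "dy": -0.03, "dz": -0.01, "wx": 0, "wy": 6, "wz": 0, "fingers": 0.5}, {"dx": 0, "dy": -0.07, "dz": -0.01, "wx": 0, "wy": 10, "wz": 0, "fingers": 0.5}, {"dx": 0, "dy": -0.12, "dz": -0.02, "wx": 0, "wy": 14, "wz": 0, "fingers": 0.5}, {"dx": 0, "dy": -0.17, "dz": -0.03, "wx": 0, "wy": 18, "wz": 0, "fingers": 0.5}, {"dx": 0, "dy": -0.22, "dz": -0.03, "wx": 0, "wy": 22, "wz": 0, "fingers": 0.5}, {"dx": 0, "dy": -0.27, "dz": -0.03, "wx": 0, "wy": 24, "wz": 0, "fingers": 0.5}, {"dx": 0, "dy": -0.3, "dz": -0.03, "wx": 0, "wy": 24, "wz": 0, "fingers": 0.5}])

```text
t: 29.75
eef_pos: [0.4261, -0.1182, 0.2248]
ee_rot: [0.036, 0.082, 0.996, -0.005]
force: [-0.4, -0.4, -1.1]
opening: 0.75
```

Run:
```python
from h import *
s=manip.observe(); print(s['eef_pos'],s['q'].round(2),s['force'],s['opening'])
p,d=snap('top','t10'); q,e=snap('scene','s10')
for n,f,a in(('top',d,p),('scene',e,q)):
    X=cloud(n,f); h=cv2.cvtColor(a,cv2.COLOR_BGR2HSV); c=np.array([.515,.173,.145])
    y=(h[...,0]>22)&(h[...,0]<34)&(h[...,1]>150)&(h[...,2]>100)&(np.linalg.norm(X-c,axis=-1)<.07); Y=X[y]
    if len(Y): print(n,'outer end above panel',(np.percentile(Y@ax,95)+.164).round(4))
v=np.vstack([cv2.resize(p[120:260,225:465],(514,300),interpolation=cv2.INTER_CUBIC),cv2.resize(q[120:260,190:430],(514,300),interpolation=cv2.INTER_CUBIC)]); cv2.imwrite('pics/v10.png',v)
```

```text
[ 0.4261035  -0.11822502  0.2247789 ] [ 0.37  0.24 -0.28  2.25  0.13  0.6   1.4 ] [-0.40601581 -0.3792907  -1.0792987 ] 0.7495712590979128
top outer end above panel 0.0764
scene outer end above panel 0.0773
```

View pics/v10.png

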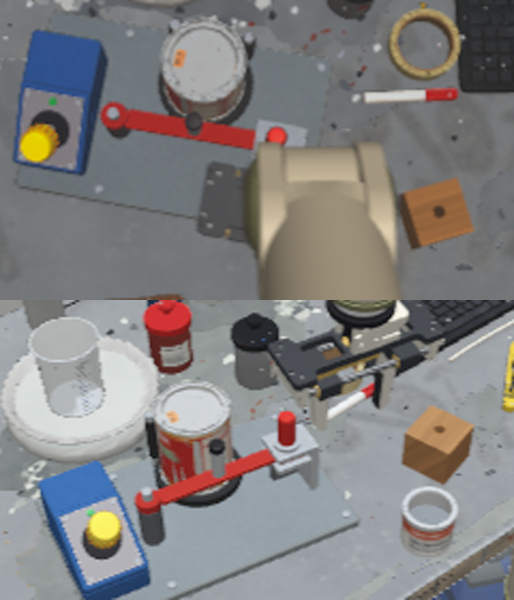

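The knob's outer end has moved from 53 to 77 mm above the panel, a travel of about 24 mm, so it is on. The pin is seated and the tin is standing. Handing in.

```bash
python3 -c "
from workcell import manip; print(manip.job_done())"
```

```text
the job is handed in; nothing more can be done
None
```

The mixer is ready and switched on, and I handed the job in about 30 s into the 64 s limit. The hand-in call reports no verdict.

**Gate:** I swung it shut by its hand post. The first swing stopped about 6.6 mm short at the eye, so I gripped the post again and pushed it a further 3.4 mm. After that the fitted arm line passed within about 1 mm of the fork hole.

**Pin:** I took it from its rest and lowered it through all the holes with side forces up to about 4 N. The collar met the fork with 17 N at the height I expected. In the later pictures it sits flat on the fork.

**Knob:** Only then did I pull the knob about 23 mm along its axis and let go. Both cameras put its outer end about 23.5 mm further out than at the start, which matches the on position of 24 mm.

**Last checks:** In the last pictures the tin stands on its turntable, and the tape, small tin and marker look unmoved; I judged these by eye only. The arm is clear of everything and the force reading is near zero.

**Disagreements:** The two cameras differed by 3–7 mm on the same points, and the pose readings wobbled by 1–2 mm. I used the mean between the cameras for positions and trusted the pictures for the pin fit.

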